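# Gang the cleat blanks in the quick-release vise

## Task

The vise stands slackened with a finished dark cleat in it: squeeze the quick-release lever against its horn, draw the jaw well back, and stand the finished cleat in the free half of the tray. Stand every pale cleat blank (there are two to four), horns down as they are, on the vise's guide rods, side by side, parallel to the jaws and midway across them with their ends in line; then squeeze the lever again, slide the jaw up to the blanks, let the lever spring fully out, and crank the screw firmly tight so that the whole stack is clamped. Leave the pencil and the try square where they lie.

Things in the scene. Friction and masses are not known exactly. Their poses are not given: they have to be found in the camera images.
- vise: Quick-release vise on a small fixed bench. Origin on the table (z 0) below the middle of the REAR jaw's face. x runs along the screw from the crank to the rear jaw, so between the jaws x is negative; y left across the jaws, z up. Jaws 190 mm wide, tops at z 140 mm, level with the bench top (320 x 200 mm) behind. The screw axis is at y 0, z 90 mm, below the guide rods.
- rods_mid (a point): on the vise's x axis at the rear jaw's face, level with the upper sides (z 105 mm) of the two steel guide rods on which the work stands; fixed, axes as the vise's. Rods 16 mm thick, along x at y -48 and +48 mm, spanning the opening. Rods and screw move along x with the front jaw.
- front_cheek: 18 mm thick wooden cheek on the face of the front (moving) jaw; part of that jaw, with which its origin and axes move. Its pressure on the work is the clamping force.
- jaw_face (a point): middle of the upper edge (z 140 mm) of the FRONT jaw's face, which meets the work; axes as the vise's. Opening of the vise = minus its x in the vise's frame: about 36 mm at the start, about 140 mm at most. The front jaw is 40 mm thick (x -40 to 0 mm from here), underside at z 54 mm; it slides along the vise's x only.
- lever_grip (a point): on the front jaw, about 25 mm (give or take the screw's feed) from its face towards the crank, 26 mm above its top; axes as the vise's. Blue fixed horn (outer side 17 mm to +y) and red lever (outer side 29 mm to -y when free, 17 mm squeezed) stand 44 to 48 mm up from the jaw top, 20 mm wide along x. Pinch the two together across y, from above, centred here.
- qr_lever (a joint): quick-release lever, rad: 0 free, half-nut engaged, jaw locked to the screw; 0.2 fully squeezed against its spring (10 N at the grip). Above 0.17 the jaw slides freely along x (3 N). Springs back when let go. If the threads meet crest to crest it stays near 0.12 until the crank has turned up to a turn towards tight, then snaps to 0; the screw then has up to half a turn of slack.
- crank (a joint): crank, rad, many turns; 0 with the knob straight above the screw axis, growing clockwise seen from the crank side (from the top the knob goes to the vise's -y side): closes the jaw 6 mm a turn with the nut engaged. Stays where left. 4 N at the knob turn it, up to 10 N when tight. Once the work is hard up, the clamping force grows about 50 N per rad; it holds up to 130 N.
- crank_knob (a point): on the axis of the black crank knob, 15 mm from its outer end. The knob, 22 mm thick, 50 mm long along the vise's x, spins freely on its arm, so the grip need not turn. It circles the screw axis at radius 38 mm in the vise's y-z plane, 106 mm from the front jaw's face on the crank side; the crank arm is 36 to 44 mm from this point on the jaw's side. Its axes turn with the crank.
- done_cleat_mid (a point): finished deck cleat of dark wood, at the start standing loose on the guide rods between the slackened jaws. Same shape and size as the pale blanks; this point and its axes as theirs.
- tray: shallow loose plywood tray, 130 mm (x) x 250 mm (y), walls 6 mm thick and 30 mm high, floor 6 mm. 0.7 kg. Origin in the middle of its underside. A finished dark cleat already stands, fixed, in its +x half (centred at x = 34 mm, along y); the -x half is free.
- tray_spot (a point): middle of the tray's free half (tray x -22 mm), on its floor; axes as the tray's. A cleat stands there with its length along y.
- cleat1_mid (a point): pale deck cleat blank, upside down; one of 2 to 4 (absent: None). Below, a horn bar 190 mm long (y) with round ends, 28 mm thick (x), 24 mm high; on its middle the base block, 54 mm wide (y), 28 mm thick, up to 56 mm above the underside, two dark holes in its top. This point: centre line, 43 mm above the underside; grip the block here across the 54 mm. 0.12 kg
- cleat2_mid (a point): pale deck cleat blank, upside down; one of 2 to 4 (absent: None). Below, a horn bar 190 mm long (y) with round ends, 28 mm thick (x), 24 mm high; on its middle the base block, 54 mm wide (y), 28 mm thick, up to 56 mm above the underside, two dark holes in its top. This point: centre line, 43 mm above the underside; grip the block here across the 54 mm. 0.12 kg
- cleat3_mid (a point): pale deck cleat blank, upside down; one of 2 to 4 (absent: None). Below, a horn bar 190 mm long (y) with round ends, 28 mm thick (x), 24 mm high; on its middle the base block, 54 mm wide (y), 28 mm thick, up to 56 mm above the underside, two dark holes in its top. This point: centre line, 43 mm above the underside; grip the block here across the 54 mm. 0.12 kg
- cleat4_mid (a point): pale deck cleat blank, upside down; one of 2 to 4 (absent: None). Below, a horn bar 190 mm long (y) with round ends, 28 mm thick (x), 24 mm high; on its middle the base block, 54 mm wide (y), 28 mm thick, up to 56 mm above the underside, two dark holes in its top. This point: centre line, 43 mm above the underside; grip the block here across the 54 mm. 0.12 kg
- pencil: flat orange carpenter's pencil, 165 mm long, 8 mm thick, lying on the table in front of the vise; origin under its middle; to be left alone
- square: try square lying flat on the table in front of the vise: dark wooden stock 18 x 100 mm, 14 mm thick, origin under its middle, and a thin steel blade reaching 139 mm along x; to be left alone
There are look-alikes about, which are no part of the job. Leave any red look-alike of the part that bears done_cleat_mid alone. What is shaped like the part that bears cleat3_mid but red is not meant.

How it is judged:
By the outcome, as a careful person would: the job done as asked, in the order asked, and still so for the second after the job is handed in, with the robot touching nothing.
Of cleat1, cleat2, cleat3, cleat4 only 2 to 4 are there at a start; the rules pass over those that are not, and their reading is None.
At some moment in a run one of tray may be knocked a few centimetres aside while the robot is not near it.
Once in a run the grip may slacken for a moment while it holds something.
It also fails if it takes over 210 s, if anything falls off the work surface, if the arm or the gripper's body presses on something with over 40 N, if the wrist force passes 120 N, or if a joint passes its speed limit or range.

## Robot

A 7-joint arm with a two-finger parallel gripper is mounted at the origin on the work surface. World frame = base frame: x ahead of the robot, y to its left, z up, the work surface at z = 0. Lengths are in m, angles in rad, forces in N, time in s.
With the tool pointing down it reaches from about 0.425 to 0.925 m from the base axis. Payload 6.8 kg.
Tool frame: the origin (TCP) lies at the very end of the fingers, on their centre line; the grasp point (between the pads) lies 19 mm behind it; z points along the fingers, y is the line along which they close (so a half turn about z gives the same grasp; the last joint's range is limited). The gripper opens to 85 mm and grips with 20 to 120 N. Pads are 22 mm wide; open, the fingers measure 114 mm over their backs; the gripper's body (76 mm by 85 mm) begins 54 mm behind the grasp point. The pads swing forward as they close: fully open they stand 13 mm farther back than shut.
Start: joints at [-1.406, 0.477, 0.022, 1.555, -0.011, 1.109, -0.083], TCP at [0.182, 0.65, 0.231] pointing down, gripper open.
Joint ranges: [-2.96, 2.96], [-0.34, 2.1], [-1.41, 1.46], [0.24, 2.44], [-1.37, 4.51], [0.17, 1.92], [-2.96, 2.96]. Speed limits (rad/s): [2.39, 2.39, 3.14, 3.14, 3.14, 3.14, 3.14].

## Interface

Orientations are given as a unit quaternion [w, x, y, z].
In Python, from station import bot gives the robot as it stands.
- The arm moves only by the tool jog_arm, never from a script. Its argument "motion" is a list of rows, each a list of 7 numbers: the turn, a rotation vector about the tool's x, y, z in rad, then the shift along the tool's x, y, z in mm, then the finger opening in mm, from 0 to 85.4. A call has 1 to 10 rows; each row is the pose to reach, as a shift and turn from the pose commanded when the call began, along the tool's axes at that moment; what a row does not reach only later rows make up. A row lasts 1/8 s, in which the tool goes at most 62.5 mm and 10.7 degrees, less where a joint would pass 70% of its speed; a pose out of reach is approached as far as the arm can. A call with a gripper value outside its range is refused whole. The fingers move at their own pace and stop on an object; "grip_force" is the grip in N (left out, the last holds). Time passes only in rows, so rows that repeat a pose let the fingers close. It gives the time, the measured TCP pose, the force, the opening and the grip force at its end, in the units of the state.
- bot.get_obs(): the state, without advancing time (a new reading comes with each control period).
- bot.read_camera(name): name is "scene" or "top" or "wrist"; returns a dict with "pixels" (420x560x3 uint8, red, green, blue), "camera_matrix" (3x3 intrinsics, pixels), "T" (4x4, takes a point from camera to world coordinates); the wrist camera has in their place "tool_from_camera" (4x4, takes a point from camera to tool coordinates, whose origin is the TCP and whose axes are the flange's). Camera axes: x right, y down, z forward; pixel columns grow to the right and rows downward; lengths in m; the calibration is good to about 2 mm. The wrist camera is an equidistant fisheye: a pixel r from the principal point sees the ray r / f radians off the axis. A picture is of the moment at which its call begins: read the wrist's pose just before it. There is no depth.
- bot.hand_in(): hands the job in; it is judged then, once.
Trained networks look in a picture, given as the dict that the camera call returned (one of the last four; its "shot" number tells which), for a name from the list of things; names that differ only in an ending like _2 or _b are one class to them, and where a whole thing is asked for, a point or a joint stands for the part that bears it (a point fixed in the world has none). Each returns a list of dicts, best first, with "score" (0 to 1); they miss things now and then, are a little off and sometimes report something else, mostly with a low value. They report only what shows in the picture. A call takes as long as a camera call. They do not tell look-alikes from the thing itself.
- bot.spot_in(thing, picture): "xy" ([column, row] in pixels, amid what is visible of it).
- bot.tip_of(thing, picture): "xy" ([column, row] in pixels: a listed point, or the origin of a listed thing).
The state is a dict: "t": time; "q": joint angles; "joint_vel": joint speeds; "joint_torque": joint torques, N m; "eef_pos": TCP position; "tool_rot": TCP orientation; "contact_force": force on the tool from outside, world axes, zero at the start; "torque": the same for the moment, N m; "gripper_width": opening from 0.0 (shut) to 1.0 (fully open); "grasp_force": force on a finger pad.
Only numpy, scipy, OpenCV 4.12 (cv2) and the standard library are available. Lean on these libraries where they do the work, as an engineer would, in place of code of your own. Each camera call takes 0.05 s, during which the arm holds its last target. There are 200 camera calls.

## Working session

There is one attempt and no reset: what is moved stays moved. The work goes in short steps, Python scripts to look and compute and a tool call to move; the robot and the scene stay as the last step left them, time stands still between calls to the robot, and variables do not carry over. Pictures are saved under pics/ and viewed, at most 15 in all, crops included, and the job is handed in when it is done.

Besides the shell and the picture viewer there is one more tool, called as a command line: name --pt "numbers of a row" for each row, then --argument value for the rest. jog_arm: Moves the arm, as the interface text tells. Its arguments: {"type":"object","properties":{"motion":{"type":"array"},"grip_force":{"type":"number"}},"required":["motion"]}

```bash
ls; mkdir -p pics
cat > h.py <<'E'
import numpy as np,cv2
from station import bot
from scipy.spatial.transform import Rotation as R
def ray(p,xy,obs=None):
    K=np.array(p["camera_matrix"])
    if "T" in p:
        T=np.array(p["T"]); d=np.linalg.inv(K)@[xy[0],xy[1],1.]
    else:
        q=np.array(obs["tool_rot"]);W=np.eye(4);W[:3,:3]=R.from_quat(q[[1,2,3,0]]).as_matrix();W[:3,3]=obs["eef_pos"]
        T=W@np.array(p["tool_from_camera"])
        a=np.array([(xy[0]-K[0,2])/K[0,0],(xy[1]-K[1,2])/K[1,1]]);r=np.linalg.norm(a)+1e-12
        d=np.r_[a/r*np.sin(r),np.cos(r)]
    return T[:3,3],T[:3,:3]@d
def atz(p,xy,z,obs=None):
    o,d=ray(p,xy,obs); return o+d*(z-o[2])/d[2]
def save(p,n,box=None,s=1):
    im=p["pixels"][:,:,::-1]
    if box: im=im[box[1]:box[3],box[0]:box[2]]
    cv2.imwrite("pics/"+n,cv2.resize(im,None,fx=s,fy=s,interpolation=cv2.INTER_CUBIC))
E
python3 - <<'E'
from h import *
o=bot.get_obs();print({k:np.round(v,3) for k,v in o.items()})
for c in("top","scene"):
    p=bot.read_camera(c);save(p,c+"0.png")
    print(c,np.round(p["T"],3).tolist(),np.round(p["camera_matrix"],1).tolist())
    for n,z in [("rods_mid",.105),("jaw_face",.14),("lever_grip",.166),("crank_knob",None),("done_cleat_mid",.148),("tray_spot",.006),("tray",0),("cleat1_mid",.043),("pencil",0),("square",0),("vise",0)]:
        for d in bot.tip_of(n,p)[:6]:
            print(n,np.round(d["xy"]),round(d["score"],2),np.round(atz(p,d["xy"],z if z is not None else .128),3))
E
```

```text
pics
{'t': np.float64(0.0), 'q': array([-1.406,  0.478,  0.022,  1.556, -0.012,  1.109, -0.083]), 'joint_vel': array([-0.   , -0.   ,  0.002, -0.001, -0.   ,  0.001,  0.   ]), 'joint_torque': array([ 0.0000e+00, -5.9646e+01,  1.6080e+00, -2.8119e+01,  1.2000e-02,
        9.0000e-03,  0.0000e+00]), 'eef_pos': array([0.182, 0.649, 0.23 ]), 'tool_rot': array([-0.   ,  0.136,  0.991, -0.001]), 'contact_force': array([ 0.146, -0.141, -0.457]), 'torque': array([ 0.045,  0.021, -0.013]), 'grasp_force': np.float64(0.0), 'gripper_width': np.float64(0.999)}
top [[-0.021, -0.99, 0.137, 0.398], [-0.999, 0.024, 0.021, 0.003], [-0.024, -0.136, -0.99, 1.159], [0.0, 0.0, 0.0, 1.0]] [[433.5, 0.0, 283.3], [0.0, 433.5, 212.7], [0.0, 0.0, 1.0]]
rods_mid [302. 168.] 0.76 [ 0.655 -0.023  0.105]
jaw_face [304. 179.] 0.87 [ 0.618 -0.028  0.14 ]
lever_grip [306. 187.] 0.83 [ 0.594 -0.031  0.166]
crank_knob [306. 179.] 0.58 [ 0.62  -0.032  0.128]
crank_knob [306. 228.] 0.5 [ 0.503 -0.03   0.128]
done_cleat_mid [302. 172.] 0.89 [ 0.633 -0.022  0.148]
done_cleat_mid [173. 139.] 0.68 [0.725 0.288 0.148]
tray_spo
[... 572 characters left out ...]
 1.0]] [[505.9, 0.0, 287.5], [0.0, 505.9, 210.1], [0.0, 0.0, 1.0]]
rods_mid [244. 235.] 0.9 [ 0.648 -0.034  0.105]
jaw_face [256. 220.] 0.7 [ 0.614 -0.026  0.14 ]
lever_grip [259. 209.] 0.86 [ 0.598 -0.028  0.166]
crank_knob [283. 202.] 0.62 [ 0.517 -0.025  0.128]
done_cleat_mid [320. 372.] 0.97 [0.799 0.343 0.148]
done_cleat_mid [251. 224.] 0.7 [ 0.635 -0.021  0.148]
done_cleat_mid [381. 295.] 0.31 [0.576 0.327 0.148]
tray_spot [190. 167.] 0.82 [ 0.537 -0.397  0.006]
tray [196. 174.] 0.83 [ 0.54  -0.367  0.   ]
pencil [329. 243.] 0.63 [0.457 0.093 0.   ]
pencil [193. 171.] 0.35 [ 0.538 -0.383  0.   ]
square [289. 205.] 0.58 [ 0.433 -0.08   0.   ]
vise [249. 262.] 0.64 [ 0.65  -0.022  0.   ]
```

View pics/top0.png

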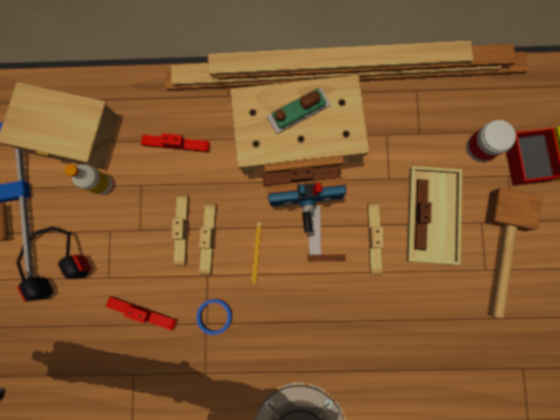

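View pics/scene0.png

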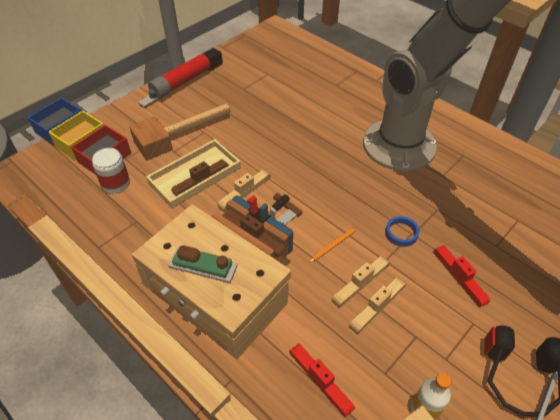

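Scene: three pale blanks at top pixels (180,230), (207,239) and (375,238). The red look-alikes at (176,143) and (140,313) are not meant. The vise with the dark cleat is at (303,172). The tray is at (436,215), with its fixed cleat at (422,215) and the free half to its right. Next I move above the vise to measure up close.

jog_arm --pt "0 0 -0.1 -30 -30 -60 85" --pt "0 0 -0.37 -569 -547 -130 85" --pt "0 0 -0.37 -569 -547 -130 85" --pt "0 0 -0.37 -569 -547 -130 85" --pt "0 0 -0.37 -569 -547 -130 85" --pt "0 0 -0.37 -569 -547 -130 85" --pt "0 0 -0.37 -569 -547 -130 85" --pt "0 0 -0.37 -569 -547 -130 85" --pt "0 0 -0.37 -569 -547 -130 85" --pt "0 0 -0.37 -569 -547 -130 85"

```text
t: 2.45
eef_pos: [0.4847, 0.135, 0.3416]
tool_rot: [0.0, -0.049, 0.999, 0.0]
contact_force: [1.3, 0.5, -0.1]
gripper_width: 0.995
grasp_force: 0.0
```

jog_arm --pt "0 0 0 -98 -175 -20 85" --pt "0 0 0 -98 -175 -20 85" --pt "0 0 0 -98 -175 -20 85" --pt "0 0 0 -98 -175 -20 85" --pt "0 0 0 -98 -175 -20 85" --pt "0 0 0 -98 -175 -20 85"

```text
t: 3.2
eef_pos: [0.5978, -0.0257, 0.3607]
tool_rot: [-0.0, -0.05, 0.999, 0.001]
contact_force: [-0.6, 0.8, -1.0]
gripper_width: 0.995
grasp_force: 0.0
```

Run:
```python
from h import *
o=bot.get_obs();print({k:np.round(o[k],4) for k in("t","q","eef_pos","tool_rot")})
p=bot.read_camera("wrist");save(p,"w1.png",s=1.4);print(np.round(p["tool_from_camera"],3).tolist(),np.round(p["camera_matrix"],1).tolist())
for n,z in [("rods_mid",.105),("jaw_face",.14),("lever_grip",.166),("crank_knob",.128),("done_cleat_mid",.148),("cleat1_mid",.043)]:
    for d in bot.tip_of(n,p)[:5]:
        print(n,np.round(d["xy"]),round(d["score"],2),np.round(atz(p,d["xy"],z,o),3))
```

```text
{'t': np.float64(3.2), 'q': array([-0.4219,  0.2693,  0.4602,  1.5988, -0.124 ,  1.3032,  1.7275]), 'eef_pos': array([ 0.5978, -0.0257,  0.3607]), 'tool_rot': array([-4.000e-04, -4.990e-02,  9.988e-01,  6.000e-04])}
[[-0.001, -0.961, -0.276, 0.07], [1.0, -0.001, -0.001, 0.0], [0.001, -0.276, 0.961, -0.141], [0.0, 0.0, 0.0, 1.0]] [[325.2, 0.0, 278.5], [0.0, 325.2, 203.7], [0.0, 0.0, 1.0]]
rods_mid [ 84. 114.] 0.23 [ 0.54  -0.297  0.105]
jaw_face [272. 191.] 0.68 [ 0.616 -0.031  0.14 ]
lever_grip [274. 175.] 0.73 [ 0.593 -0.031  0.166]
lever_grip [270. 187.] 0.28 [ 0.606 -0.033  0.166]
crank_knob [283.  95.] 0.74 [ 0.507 -0.029  0.128]
done_cleat_mid [278. 208.] 0.9 [ 0.634 -0.023  0.148]
done_cleat_mid [461. 278.] 0.58 [0.711 0.242 0.148]
```

View pics/w1.png

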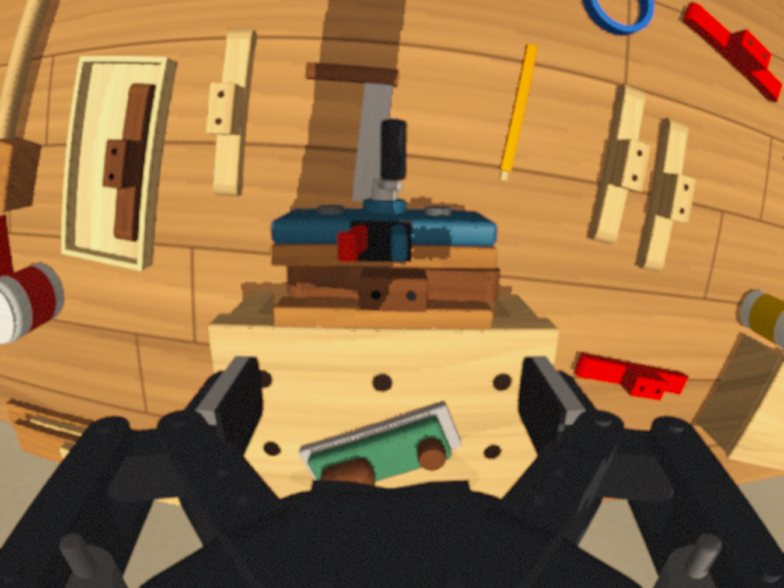

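The wrist view (x1.4 scale) shows the vise nearly level. The dark cleat is between the jaws with its holes at (376,296) and (411,296). The red lever is at (352,245), the blue horn at (400,240), and the crank knob at (393,150), close to upright. The three blanks are at (222,107), (632,165) and (683,198).

Run:
```python
from h import *
o=bot.get_obs();im=cv2.imread("pics/w1.png");p=bot.read_camera("wrist")
g=cv2.cvtColor(p["pixels"],cv2.COLOR_RGB2GRAY);print(bot.get_obs()["eef_pos"])
e=cv2.Canny(g,40,100);m=np.zeros_like(e);m[145:245,140:410]=255
L=cv2.HoughLinesP(e&m,1,np.pi/360,30,minLineLength=50,maxLineGap=6)
for l in L[:,0]:
    a,b=atz(p,l[:2],.14,o),atz(p,l[2:],.14,o)
    v=a-b if a[1]>b[1] else b-a
    print(l,a[:2].round(4),b[:2].round(4),"yaw",round(float(np.degrees(np.arctan2(-v[0],v[1]))),2))
# hole centres of the dark cleat
c=cv2.resize(p["pixels"][150:250,180:370,::-1],None,fx=4,fy=4,interpolation=cv2.INTER_CUBIC);cv2.imwrite("pics/w1c.png",c)
```

```text
[ 0.59831193 -0.02746314  0.36108205]
[199 233 270 235] [ 0.6782 -0.1169] [ 0.6716 -0.0303] yaw 4.37
[273 190 329 190] [ 0.6162 -0.0318] [0.6098 0.0325] yaw 5.68
[197 219 257 219] [ 0.6604 -0.1197] [ 0.653  -0.0474] yaw 5.87
[292 175 356 176] [ 0.5966 -0.012 ] [0.59  0.062] yaw 5.14
[252 157 344 157] [ 0.5804 -0.0589] [0.5697 0.0447] yaw 5.9
[347 193 403 200] [0.6111 0.0543] [0.6125 0.1262] yaw -1.06
[292 235 347 235] [ 0.6691 -0.0041] [0.6631 0.0627] yaw 5.07
[358 198 409 203] [0.6158 0.0685] [0.6154 0.1351] yaw 0.32
```

View pics/w1c.png

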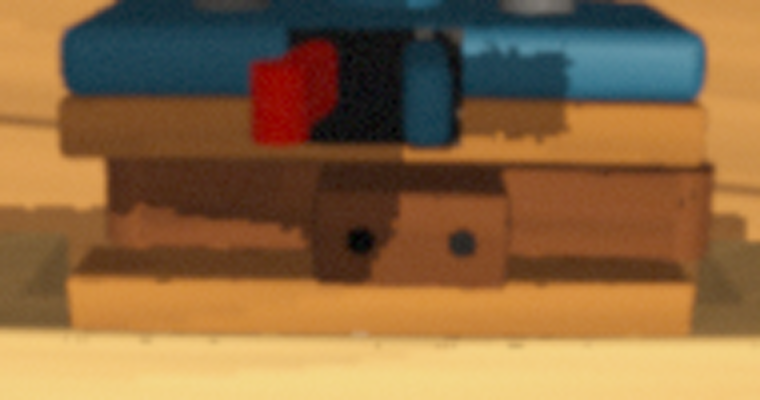

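Run:
```python
from h import *
o=bot.get_obs();p=bot.read_camera("wrist");o["eef_pos"]=[.5981,-.0266,.3608];print(bot.get_obs()["eef_pos"])
f=lambda x,y,z:atz(p,(180+x/4,150+y/4),z,o)
th=np.radians(5.7);ex=np.array([np.cos(th),np.sin(th)]);ey=np.array([-ex[1],ex[0]])
for n,a in dict(front_l=(60,156,.14),front_r=(705,163,.14),rear_l=(70,275,.14),rear_r=(695,275,.14),back_l=(72,330,.14),back_r=(692,335,.14),h1=(360,241,.161),h2=(462,243,.161),blk_l=(315,236,.161),blk_r=(508,240,.161),blk_f=(410,193,.161),blk_b=(410,284,.161),horn_l=(258,145,.184),horn_red_r=(340,140,.18),blue_l=(405,145,.186),blue_r=(460,145,.186)).items():
    w=f(*a);print(n,w[:2].round(4),"along ex,ey",round(w[:2]@ex,4),round(w[:2]@ey,4))
```

```text
[ 0.59838654 -0.02757528  0.36103606]
front_l [ 0.6232 -0.1224] along ex,ey 0.608 -0.1836
front_r [0.6071 0.0655] along ex,ey 0.6106 0.0049
rear_l [ 0.6597 -0.1183] along ex,ey 0.6447 -0.1833
rear_r [0.6415 0.0681] along ex,ey 0.6451 0.004
back_l [ 0.6774 -0.1174] along ex,ey 0.6624 -0.1841
back_r [0.6606 0.0705] along ex,ey 0.6644 0.0045
h1 [ 0.6339 -0.0325] along ex,ey 0.6275 -0.0953
h2 [ 0.6318 -0.0045] along ex,ey 0.6282 -0.0673
blk_l [ 0.6337 -0.0449] along ex,ey 0.6261 -0.1076
blk_r [0.6297 0.008 ] along ex,ey 0.6274 -0.0546
blk_f [ 0.619  -0.0202] along ex,ey 0.6139 -0.0816
blk_b [ 0.645  -0.0176] along ex,ey 0.6401 -0.0816
horn_l [ 0.6041 -0.0604] along ex,ey 0.5951 -0.1201
horn_red_r [ 0.6018 -0.04  ] along ex,ey 0.5948 -0.0996
blue_l [ 0.6001 -0.0236] along ex,ey 0.5948 -0.0831
blue_r [ 0.5988 -0.01  ] along ex,ey 0.5948 -0.0694
```

jog_arm --pt "0 0 0 7 -3 60 70" --pt "0 0 0 7 -3 120 70" --pt "0 0 0 7 -3 180 70" --pt "0 0 0 7 -3 205 70" --pt "0 0 0 7 -3 213 70" --pt "0 0 0 7 -3 213 70" --pt "0 0 0 7 -3 213 70" --grip_force 50

```text
t: 4.53
eef_pos: [0.5929, -0.0316, 0.1496]
tool_rot: [0.001, -0.049, 0.999, 0.0]
contact_force: [-0.4, 0.3, 0.8]
gripper_width: 0.819
grasp_force: 0.0
```

jog_arm --pt "0 0 0 0 0 0 20" --pt "0 0 0 0 0 0 20" --pt "0 0 0 0 0 0 20" --pt "0 0 0 0 0 0 20" --pt "0 0 0 0 0 0 20" --pt "0 0 0 0 0 0 20"

```text
t: 5.28
eef_pos: [0.5938, -0.0301, 0.1507]
tool_rot: [0.002, -0.049, 0.999, 0.001]
contact_force: [-2.5, 4.1, 12.7]
gripper_width: 0.376
grasp_force: 52.9
```

jog_arm --pt "0 0 0 5 0 -1 20" --pt "0 0 0 18 0 -2 20" --pt "0 0 0 32 0 -2 20" --pt "0 0 0 46 0 -2 20" --pt "0 0 0 60 0 -2 20" --pt "0 0 0 74 0 -2 20" --pt "0 0 0 86 0 -2 20" --pt "0 0 0 94 0 -2 20" --pt "0 0 0 97 0 -2 20" --pt "0 0 0 97 0 -2 20"

```text
t: 6.52
eef_pos: [0.4957, -0.0386, 0.1508]
tool_rot: [0.001, -0.049, 0.999, 0.001]
contact_force: [-1.7, 8.3, 2.6]
gripper_width: 0.372
grasp_force: 56.8
```

jog_arm --pt "0 0 0 0 0 0 75" --pt "0 0 0 0 0 0 75" --pt "0 0 0 0 0 0 75" --pt "0 0 0 0 0 -20 75" --pt "0 0 0 -30 0 -80 75" --pt "0 0 0 -90 0 -140 75" --pt "0 0 0 -120 0 -200 75" --pt "0 0 0 -120 0 -200 75" --pt "0 0 0 -120 0 -200 75"

```text
t: 7.65
eef_pos: [0.6165, -0.0291, 0.3519]
tool_rot: [0.002, -0.049, 0.999, -0.0]
contact_force: [-0.7, -0.7, -0.4]
gripper_width: 0.877
grasp_force: 0.0
```

Run:
```python
from h import *
o=bot.get_obs();print({k:np.round(o[k],4) for k in("t","q","eef_pos","tool_rot")})
p=bot.read_camera("wrist");save(p,"w2.png",s=1.4)
th=np.radians(5.7);ex=np.array([np.cos(th),np.sin(th)]);ey=np.array([-ex[1],ex[0]])
for n,z in [("jaw_face",.14),("lever_grip",.166),("crank_knob",.128),("done_cleat_mid",.148),("tray_spot",.006)]:
    for d in bot.tip_of(n,p)[:3]:
        w=atz(p,d["xy"],z,o);print(n,np.round(d["xy"]),round(d["score"],2),np.round(w,3),np.round([w[:2]@ex,w[:2]@ey],4))
```

```text
{'t': np.float64(7.65), 'q': array([-0.4124,  0.309 ,  0.471 ,  1.5721, -0.1442,  1.291 ,  1.7473]), 'eef_pos': array([ 0.6165, -0.0291,  0.3519]), 'tool_rot': array([ 2.000e-03, -4.880e-02,  9.988e-01, -1.000e-04])}
jaw_face [281.  85.] 0.55 [ 0.517 -0.036  0.14 ] [ 0.5104 -0.0876]
lever_grip [280.  60.] 0.73 [ 0.494 -0.04   0.166] [ 0.4874 -0.0887]
done_cleat_mid [284. 103.] 0.78 [ 0.536 -0.031  0.148] [ 0.5307 -0.0842]
done_cleat_mid [463. 267.] 0.73 [0.71  0.23  0.148] [0.7295 0.1584]
done_cleat_mid [282.  62.] 0.18 [ 0.493 -0.038  0.148] [ 0.4872 -0.0865]
tray_spot [ 69. 102.] 0.91 [ 0.542 -0.396  0.006] [ 0.4998 -0.4482]
```

View pics/w2.png

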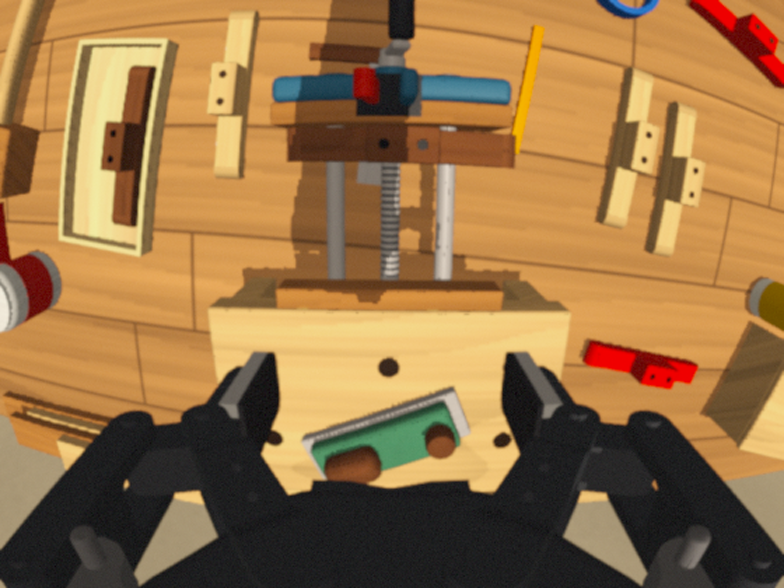

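The jaw is back (opening about 135 mm) and the dark cleat rode along on the rods. It now stands against the front cheek, holes at (383,143) and (423,143) in the x1.4 view.

```bash
cat >> h.py <<'E'
th=np.radians(5.7);ex=np.array([np.cos(th),np.sin(th)]);ey=np.array([-ex[1],ex[0]])
def V(w): return np.round([w[:2]@ex,w[:2]@ey],4)
def holes(p,box,o,z):
    x0,y0,x1,y1=box;g=cv2.cvtColor(p["pixels"],cv2.COLOR_RGB2GRAY)[y0:y1,x0:x1]
    g=cv2.resize(g,None,fx=6,fy=6,interpolation=cv2.INTER_CUBIC)
    b=cv2.morphologyEx(g,cv2.MORPH_BLACKHAT,cv2.getStructuringElement(cv2.MORPH_ELLIPSE,(61,61)))
    n,l,s,c=cv2.connectedComponentsWithStats((b>.6*b.max()).astype(np.uint8))
    for i in sorted(range(1,n),key=lambda i:-s[i,4])[:4]:
        xy=(c[i]+.5)/6-.5+[x0,y0];w=atz(p,xy,z,o);print("hole",xy.round(1),s[i,4],w[:2].round(4),"V",V(w))
E
python3 - <<'E'
from h import *
o=bot.get_obs();p=bot.read_camera("wrist")
holes(p,(258,92,315,115),o,.161)
for n,xy,z in [("blk_l",(257,102),.161),("blk_r",(320,102),.161),("bar_l",(205,113),.129),("bar_r",(368,116),.129),("cheek_l",(193,90),.14),("cheek_r",(364,92),.14),("rear_l",(198,207),.14),("rear_r",(359,207),.14)]:
    print(n,V(atz(p,xy,z,o)))
t=bot.read_camera("top")
for n,z in (("tray_spot",.006),("tray",0)):
    print(n,[(atz(t,d["xy"],z).round(3),round(d["score"],2)) for d in bot.tip_of(n,t)[:1]])
E
```

```text
hole [303.1  92.8] 1648 [ 0.5204 -0.0136] V [ 0.5165 -0.0652]
hole [273.4 106.5] 918 [ 0.5373 -0.0417] V [ 0.5305 -0.0949]
hole [314.1  92.5] 49 [ 0.5188 -0.0027] V [ 0.516  -0.0542]
blk_l [ 0.5257 -0.1113]
blk_r [ 0.5256 -0.0482]
bar_l [ 0.5351 -0.1718]
bar_r [0.5383 0.0108]
cheek_l [ 0.5091 -0.1823]
cheek_r [0.512  0.0028]
rear_l [ 0.641  -0.1826]
rear_r [0.6417 0.0021]
tray_spot [(array([ 0.544, -0.389,  0.006]), 0.74)]
tray [(array([ 0.534, -0.37 ,  0.   ]), 0.7)]
```

jog_arm --pt "0 0 0 50 5 20 78" --pt "0 0 0 82 9 70 78" --pt "0 0 0 82 9 130 78" --pt "0 0 0 82 9 180 78" --pt "0 0 0 82 9 210 78" --pt "0 0 0 82 9 219 78" --pt "0 0 0 82 9 219 78"

```text
t: 9.02
eef_pos: [0.5325, -0.0283, 0.1313]
tool_rot: [0.0, -0.049, 0.999, -0.0]
contact_force: [-0.1, 0.6, 0.8]
gripper_width: 0.91
grasp_force: 0.0
```

jog_arm --pt "0 0 0 0 0 0 40" --pt "0 0 0 0 0 0 40" --pt "0 0 0 0 0 0 40" --pt "0 0 0 0 0 0 40" --pt "0 0 0 0 0 0 40" --pt "0 0 0 0 0 -10 40" --pt "0 0 0 0 0 -20 40" --grip_force 60

```text
t: 9.9
eef_pos: [0.5321, -0.0281, 0.1516]
tool_rot: [-0.0, -0.049, 0.999, 0.0]
contact_force: [1.3, -0.2, -0.7]
gripper_width: 0.62
grasp_force: 63.1
```

jog_arm --pt "0 0 0 0 0 -60 40" --pt "0 0 0.15 0 -20 -120 40" --pt "0 0 0.3 4 -60 -160 40" --pt "0 0 0.48 8 -100 -170 40" --pt "0 0 0.66 12 -140 -170 40" --pt "0 0 0.84 15 -180 -170 40" --pt "0 0 1.02 18 -220 -170 40" --pt "0 0 1.2 19 -260 -170 40" --pt "0 0 1.38 19 -271 -170 40" --pt "0 0 1.57 19 -271 -170 40"

```text
t: 11.15
eef_pos: [0.5385, -0.3011, 0.3212]
tool_rot: [-0.0, 0.674, 0.739, -0.0]
contact_force: [-0.2, 0.4, -1.9]
gripper_width: 0.617
grasp_force: 65.8
```

jog_arm --pt "0 0 0 0 0 0 40" --pt "0 0 0 0 0 0 40"

```text
t: 11.4
eef_pos: [0.5395, -0.2993, 0.321]
tool_rot: [-0.0, 0.669, 0.743, 0.0]
contact_force: [0.3, 0.1, -1.3]
gripper_width: 0.617
grasp_force: 65.9
```

Run:
```python
from h import *
o=bot.get_obs();print({k:np.round(o[k],4) for k in("t","q","eef_pos","tool_rot","gripper_width","grasp_force")})
p=bot.read_camera("wrist");save(p,"w3.png",s=1.4)
for n,z in [("tray_spot",.006),("tray",0)]:
    for d in bot.tip_of(n,p)[:2]:
        print(n,np.round(d["xy"]),round(d["score"],2),np.round(atz(p,d["xy"],z,o),3))
```

```text
{'t': np.float64(11.4), 'q': array([-0.2273,  0.4082,  0.8769,  1.6312, -0.3268,  1.2575,  0.816 ]), 'eef_pos': array([ 0.5395, -0.2993,  0.321 ]), 'tool_rot': array([-3.000e-04,  6.692e-01,  7.431e-01,  1.000e-04]), 'gripper_width': np.float64(0.6172), 'grasp_force': np.float64(65.9106)}
tray_spot [272. 221.] 0.55 [ 0.539 -0.387  0.006]
tray [277. 210.] 0.59 [ 0.544 -0.372  0.   ]
```

View pics/w3.png

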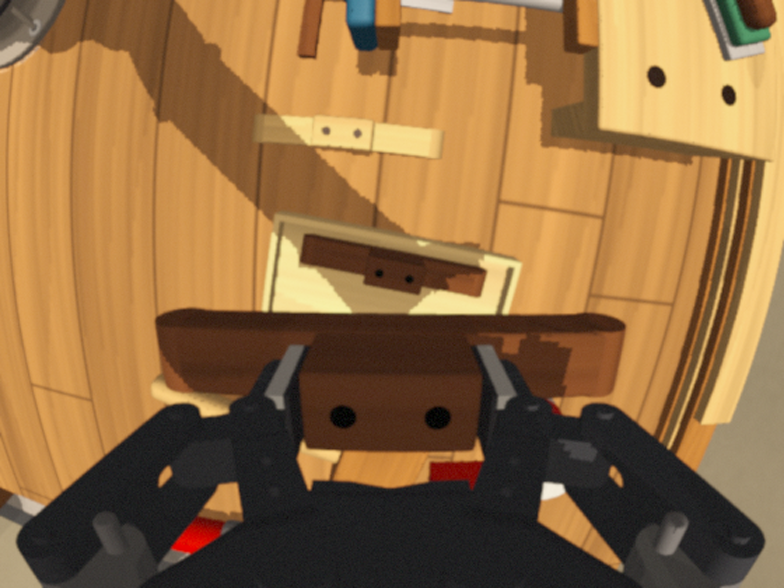

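Run:
```python
from h import *
o=bot.get_obs();p=bot.read_camera("wrist")
g=lambda x,y,z:atz(p,(x/1.4,y/1.4),z,o)[:2]
c1,c2=g(276,215,.03),g(520,261,.03);v=c2-c1;print("wall",c1.round(4),c2.round(4),"len",np.linalg.norm(v).round(4),"yaw of y",np.degrees(np.arctan2(v[1],v[0])).round(2))
h1,h2=g(379,273,.062),g(409,279,.062);u=h2-h1;print("holes",h1.round(4),h2.round(4),np.degrees(np.arctan2(u[1],u[0])).round(1))
n=np.array([v[1],-v[0]])/np.linalg.norm(v)
print("spot from wall",((c1+c2)/2+.087*n).round(4),"from holes",((h1+h2)/2+.056*n).round(4))
holes(p,(225,85,265,103),o,.056)
holes(p,(262,184,302,206),o,.062)
t=bot.read_camera("top")
gt=lambda x,y,z:atz(t,(x,y),z)[:2]
print("top corners",[gt(*a,.03).round(3).tolist() for a in ((411,168),(461,169),(461,264),(409,261))])
```

```text
wall [ 0.4272 -0.2938] [ 0.6718 -0.315 ] len 0.2455 yaw of y -4.96
holes [ 0.5327 -0.3337] [ 0.5605 -0.3366] -5.9
spot from wall [ 0.542  -0.3911] from holes [ 0.5417 -0.3909]
hole [254.8  94.8] 762 [ 0.5007 -0.21  ] V [ 0.4773 -0.2587]
hole [232.3  92.8] 726 [ 0.4726 -0.2098] V [ 0.4494 -0.2557]
hole [291.9 198.8] 699 [ 0.5601 -0.3359] V [ 0.5239 -0.3899]
hole [270.4 194.7] 597 [ 0.5322 -0.3334] V [ 0.4965 -0.3846]
top corners [[0.665, -0.314], [0.659, -0.445], [0.41, -0.426], [0.421, -0.294]]
```

jog_arm --pt "0 0 0.1 -50 -4 10 40" --pt "0 0 0.194 -91 -7 50 40" --pt "0 0 0.194 -91 -7 110 40" --pt "0 0 0.194 -91 -7 170 40" --pt "0 0 0.194 -91 -7 220 40" --pt "0 0 0.194 -91 -7 255 40" --pt "0 0 0.194 -91 -7 275 40" --pt "0 0 0.194 -91 -7 284 40" --pt "0 0 0.194 -91 -7 288 40" --pt "0 0 0.194 -91 -7 288 40"

```text
t: 12.9
eef_pos: [0.5425, -0.3918, 0.0344]
tool_rot: [0.001, 0.739, 0.673, 0.0]
contact_force: [1.1, -0.5, -1.1]
gripper_width: 0.62
grasp_force: 66.0
```

jog_arm --pt "0 0 0 0 0 2 40" --pt "0 0 0 0 0 2 75" --pt "0 0 0 0 0 2 75" --pt "0 0 0 0 0 2 75" --pt "0 0 0 0 0 -20 75" --pt "0 0 0 0 0 -70 75" --pt "0 0 -0.04 20 0 -130 75" --pt "0 0 -0.086 80 0 -190 75" --pt "0 0 -0.086 140 -20 -240 75" --pt "0 0 -0.086 180 -40 -240 75"

```text
t: 14.15
eef_pos: [0.524, -0.2238, 0.2708]
tool_rot: [0.002, 0.71, 0.704, 0.001]
contact_force: [0.5, 1.3, -0.3]
gripper_width: 0.877
grasp_force: 0.0
```

jog_arm --pt "0 0 0 0 0 0 75" --pt "0 0 0 0 0 0 75"

```text
t: 14.4
eef_pos: [0.5233, -0.2241, 0.2684]
tool_rot: [0.001, 0.71, 0.704, 0.001]
contact_force: [-0.2, -0.2, -0.4]
gripper_width: 0.878
grasp_force: 0.0
```

Run:
```python
from h import *
o=bot.get_obs();print({k:np.round(o[k],4) for k in("t","q","eef_pos","tool_rot","gripper_width")})
p=bot.read_camera("wrist");save(p,"w4.png",s=1.4)
for n,z in [("cleat1_mid",.043),("tray_spot",.006),("done_cleat_mid",.049)]:
    for d in bot.tip_of(n,p)[:3]:
        print(n,np.round(d["xy"]),round(d["score"],2),np.round(atz(p,d["xy"],z,o),3))
```

```text
{'t': np.float64(14.4), 'q': array([-0.4231,  0.3736,  0.9378,  1.815 , -0.3337,  1.1199,  0.6223]), 'eef_pos': array([ 0.5233, -0.2241,  0.2684]), 'tool_rot': array([6.000e-04, 7.097e-01, 7.045e-01, 5.000e-04]), 'gripper_width': np.float64(0.878)}
tray_spot [290. 282.] 0.67 [ 0.539 -0.386  0.006]
done_cleat_mid [293. 304.] 0.89 [ 0.541 -0.396  0.049]
```

View pics/w4.png

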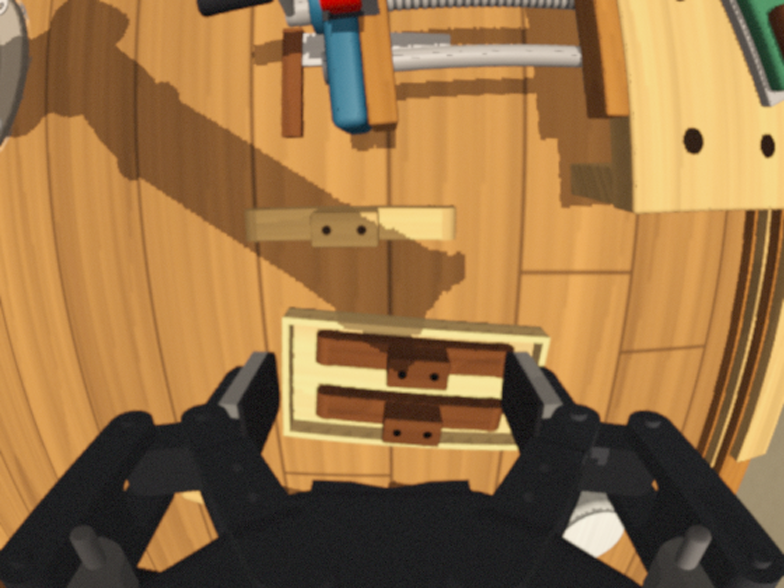

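The finished cleat stands in the tray's free half, next to the fixed one. The pale blank is at (345,228) with holes at (326,230) and (361,230); it is plain wood, neither red nor dark.

Run:
```python
from h import *
o=bot.get_obs();p=bot.read_camera("wrist")
holes(p,(224,154,268,174),o,.056);print(o["eef_pos"])
g=lambda x,y,z:atz(p,(x/1.4,y/1.4),z,o)[:2].round(4)
print([g(*a) for a in ((246,224,.024),(455,224,.024))])
```

```text
hole [258.6 162.7] 901 [ 0.5005 -0.2099] V [ 0.4772 -0.2586]
hole [233.3 162.9] 882 [ 0.4725 -0.2096] V [ 0.4494 -0.2555]
[ 0.52265427 -0.22559358  0.26719853]
[array([ 0.3957, -0.2087]), array([ 0.578 , -0.2123])]
```

jog_arm --pt "0 0 0 14 -36 60 78" --pt "0 0 0 14 -36 120 78" --pt "0 0 0 14 -36 180 78" --pt "0 0 0 14 -36 220 78" --pt "0 0 0 14 -36 240 78" --pt "0 0 0 14 -36 241 78" --pt "0 0 0 14 -36 241 78" --pt "0 0 0 14 -36 241 40" --pt "0 0 0 14 -36 241 40" --pt "0 0 0 14 -36 241 40"

```text
t: 15.9
eef_pos: [0.4884, -0.2097, 0.0279]
tool_rot: [0.001, 0.71, 0.704, 0.001]
contact_force: [-1.0, 0.2, 7.8]
gripper_width: 0.619
grasp_force: 63.0
```

jog_arm --pt "0 0 0 0 0 0 40" --pt "0 0 0 0 0 -30 40" --pt "0 0 -0.1 0 0 -90 40" --pt "0 0 -0.28 0 0 -150 40" --pt "0 0 -0.46 20 10 -210 40" --pt "0 0 -0.64 50 40 -260 40" --pt "0 0 -0.82 90 70 -275 40" --pt "0 0 -1.0 130 100 -275 40" --pt "0 0 -1.18 160 130 -275 40" --pt "0 0 -1.36 184 140 -275 40"

```text
t: 17.15
eef_pos: [0.6298, -0.0242, 0.3014]
tool_rot: [0.0, 0.105, 0.994, 0.0]
contact_force: [1.2, -0.4, -1.9]
gripper_width: 0.62
grasp_force: 64.0
```

jog_arm --pt "0 0 -0.17 0 0 0 40" --pt "0 0 -0.32 0 0 0 40" --pt "0 0 -0.32 0 0 0 40" --pt "0 0 -0.32 0 0 0 40"

```text
t: 17.65
eef_pos: [0.6285, -0.0266, 0.3016]
tool_rot: [0.0, -0.049, 0.999, 0.0]
contact_force: [-0.4, -0.1, -1.8]
gripper_width: 0.62
grasp_force: 64.0
```

Run:
```python
from h import *
o=bot.get_obs();print({k:np.round(o[k],4) for k in("t","q","eef_pos","tool_rot","gripper_width","grasp_force")},V(o["eef_pos"]))
p=bot.read_camera("wrist");save(p,"w5.png",s=1.4)
```

```text
{'t': np.float64(17.65), 'q': array([-0.4316,  0.3716,  0.5061,  1.6138, -0.1898,  1.2053,  1.783 ]), 'eef_pos': array([ 0.6285, -0.0266,  0.3016]), 'tool_rot': array([ 0.000e+00, -4.920e-02,  9.988e-01,  1.000e-04]), 'gripper_width': np.float64(0.6196), 'grasp_force': np.float64(64.0199)} [ 0.6228 -0.0889]
```

View pics/w5.png

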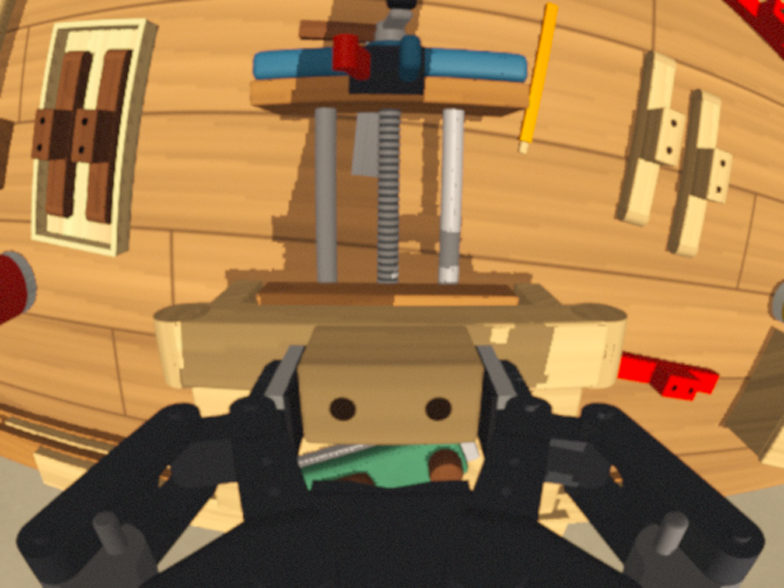

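Run:
```python
from h import *
o=bot.get_obs();p=bot.read_camera("wrist")
g=lambda x,y,z:V(atz(p,(x/1.4,y/1.4),z,o))
print("held holes (z=tcp+.030)",g(343,409,o["eef_pos"][2]+.030),g(438,409,o["eef_pos"][2]+.030),"tcp",V(o["eef_pos"]))
print("held bar ends z tcp-.002",g(158,315,o["eef_pos"][2]-.002),g(625,315,o["eef_pos"][2]-.002))
print("rear edge",[g(x,y,.14) for x,y in((258,300),(518,302))],"front",[g(x,y,.14) for x,y in((250,103),(528,106))])
print("rods",[g(x,200,.105) for x in(315,338,441,463)])
im=p["pixels"].astype(int);print([(r,im[r,190:200].mean(0).astype(int).tolist(),im[r,355:365].mean(0).astype(int).tolist()) for r in range(198,222)])
```

```text
held holes (z=tcp+.030) [ 0.6211 -0.1021] [ 0.6211 -0.075 ] tcp [ 0.6228 -0.0889]
held bar ends z tcp-.002 [ 0.6049 -0.174 ] [ 0.6051 -0.0021]
rear edge [array([ 0.6504, -0.1838]), array([0.6521, 0.0032])] front [array([ 0.5117, -0.1829]), array([0.5142, 0.0041])]
rods [array([ 0.5831, -0.1448]), array([ 0.5835, -0.1274]), array([ 0.5836, -0.0508]), array([ 0.5833, -0.0342])]
[(198, [153, 102, 54], [149, 100, 55]), (199, [152, 102, 55], [151, 102, 55]), (200, [147, 98, 52], [152, 102, 55]), (201, [126, 81, 43], [152, 103, 55]), (202, [107, 66, 34], [147, 98, 53]), (203, [102, 62, 31], [129, 84, 44]), (204, [100, 61, 31], [111, 70, 37]), (205, [99, 60, 31], [104, 65, 33]), (206, [99, 61, 30], [102, 63, 33]), (207, [102, 62, 31], [100, 61, 32]), (208, [110, 67, 34], [101, 62, 32]), (209, [123, 75, 37], [99, 62, 31]), (210, [136, 84, 40], [109, 67, 32]), (211, [143, 90, 43], [153, 95, 44]), (212, [144, 90, 42], [200, 133, 61]), (213, [144, 90, 42], [220, 151, 70]), (214, [144, 91, 43], [225, 154, 72]), (215, [144, 91, 44], [226, 155, 72]), (216, [143, 91, 44], [223, 152, 70]), (217, [140, 93, 48], [210, 143, 67]), (218, [135, 99, 56], [165, 116, 62]), (219, [134, 102, 60], [137, 104, 60]), (220, [134, 102, 59], [137, 104, 61]), (221, [136, 103, 61], [138, 106, 62])]
```

jog_arm --pt "0 0 0 -5.5 0 60 40" --pt "0 0 0 -5.5 0 110 40" --pt "0 0 0 -5.5 0 145 40" --pt "0 0 0 -5.5 0 160 40" --pt "0 0 0 -5.5 0 166 40" --pt "0 0 0 -5.5 0 168 40" --pt "0 0 0 -5.5 0 168.5 40" --pt "0 0 0 -5.5 0 168.5 40"

```text
t: 18.75
eef_pos: [0.6348, -0.0259, 0.1338]
tool_rot: [0.001, -0.051, 0.999, 0.0]
contact_force: [0.2, -0.3, -1.0]
gripper_width: 0.622
grasp_force: 64.0
```

jog_arm --pt "0 0 0 0 0 0 66" --pt "0 0 0 0 0 0 66" --pt "0 0 0 0 0 0 66" --pt "0 0 0 0 0 -15 66" --pt "0 0 0 0 0 -60 75" --pt "0 0 0 0 0 -120 75" --pt "0 0 0 30 60 -170 75" --pt "0 0 0 50 120 -170 75" --pt "0 0 0 60 180 -170 75" --pt "0 0 0 60 220 -170 75"

```text
t: 20.0
eef_pos: [0.5514, 0.1887, 0.3048]
tool_rot: [0.001, -0.051, 0.999, 0.001]
contact_force: [1.1, 0.4, 0.8]
gripper_width: 0.879
grasp_force: 0.0
```

jog_arm --pt "0 0 0.17 0 0 0 75" --pt "0 0 0.17 0 0 0 75" --pt "0 0 0.17 0 0 0 75"

```text
t: 20.38
eef_pos: [0.5526, 0.1856, 0.3034]
tool_rot: [0.0, 0.034, 0.999, 0.0]
contact_force: [-0.7, -0.2, 1.1]
gripper_width: 0.876
grasp_force: 0.0
```

Run:
```python
from h import *
o=bot.get_obs();print({k:np.round(o[k],4) for k in("t","q","eef_pos","tool_rot","gripper_width","grasp_force")},V(o["eef_pos"]))
p=bot.read_camera("wrist");save(p,"w6.png",s=1.4)
```

```text
{'t': np.float64(20.375), 'q': array([-0.803 ,  0.2773,  0.4651,  1.7193, -0.1332,  1.1757,  1.2016]), 'eef_pos': array([0.5526, 0.1856, 0.3034]), 'tool_rot': array([3.000e-04, 3.360e-02, 9.994e-01, 0.000e+00]), 'gripper_width': np.float64(0.8764), 'grasp_force': np.float64(0.0)} [0.5683 0.1298]
```

View pics/w6.png

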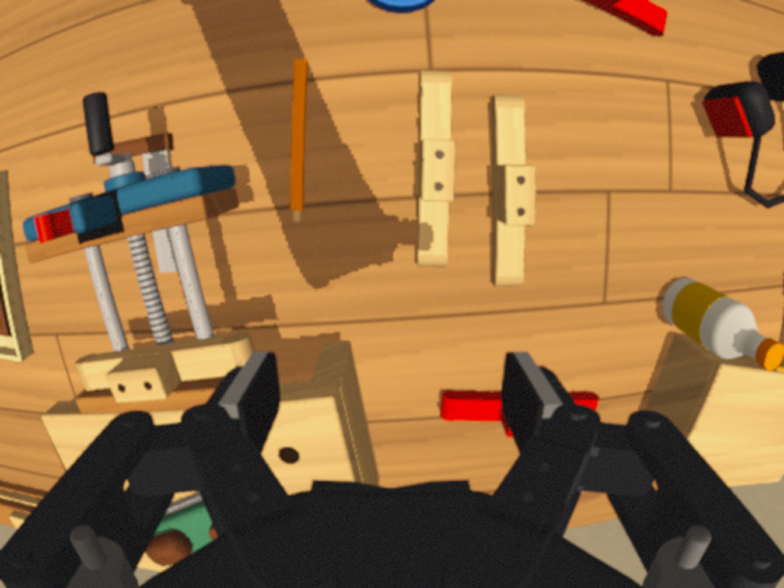

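The first blank stands on the rods by the rear jaw. The other two pale blanks are A at (436,170) and B at (515,193). The red look-alike at (520,410) stays where it is.

Run:
```python
from h import *
o=bot.get_obs();p=bot.read_camera("wrist")
holes(p,(304,102,322,142),o,.056)
holes(p,(361,120,381,160),o,.056)
g=lambda x,y,z:atz(p,(x/1.4,y/1.4),z,o)[:2].round(4)
print("A ends",[g(*a) for a in ((436,73,.024),(432,263,.024))],"B",[g(*a) for a in ((510,98,.024),(509,283,.024))])
print("placed holes",[V(g(x,y,.161)) for x,y in((122,388),(147,385))])
```

```text
hole [312.8 132.7] 849 [0.5088 0.2296] V [0.5291 0.1779]
hole [313.4 109.9] 848 [0.4815 0.2318] V [0.5022 0.1829]
hole [371.7 128.2] 732 [0.5062 0.3025] V [0.5337 0.2507]
hole [371.8 150.8] 707 [0.5342 0.3018] V [0.5615 0.2473]
A ends [array([0.4056, 0.2376]), array([0.5839, 0.2235])] B [array([0.4306, 0.3054]), array([0.6089, 0.2989])]
placed holes [array([ 0.6285, -0.1011]), array([ 0.6279, -0.0744])]
```

jog_arm --pt "0 0 0.18 20 10 0 78" --pt "0 0 0.36 40 20 0 78" --pt "0 0 0.54 60 41 10 78" --pt "0 0 0.72 60 41 40 78" --pt "0 0 0.9 60 41 80 78" --pt "0 0 1.08 60 41 110 78" --pt "0 0 1.26 60 41 130 78" --pt "0 0 1.44 60 41 150 78" --pt "0 0 1.583 60 41 170 78" --pt "0 0 1.583 60 41 180 78"

```text
t: 21.72
eef_pos: [0.495, 0.2311, 0.1219]
tool_rot: [0.0, 0.735, 0.679, -0.001]
contact_force: [0.3, 0.6, 0.4]
gripper_width: 0.912
grasp_force: 0.0
```

jog_arm --pt "0 0 0 0 0 40 78" --pt "0 0 0 0 0 75 78" --pt "0 0 0 0 0 95 78" --pt "0 0 0 0 0 95 78"

```text
t: 22.22
eef_pos: [0.4948, 0.2313, 0.0272]
tool_rot: [-0.0, 0.735, 0.678, -0.001]
contact_force: [-0.3, -0.6, -0.2]
gripper_width: 0.913
grasp_force: 0.0
```

jog_arm --pt "0 0 0 0 0 0 40" --pt "0 0 0 0 0 0 40" --pt "0 0 0 0 0 0 40" --pt "0 0 0 0 0 0 40" --pt "0 0 0 0 0 -40 40" --pt "0 0 -0.17 0 0 -100 40" --pt "0 0 -0.35 0 0 -160 40" --pt "0 0 -0.53 -20 0 -220 40" --pt "0 0 -0.71 -60 30 -260 40" --pt "0 0 -0.89 -100 60 -274 40"

```text
t: 23.48
eef_pos: [0.5481, 0.1271, 0.3054]
tool_rot: [0.002, 0.368, 0.93, 0.002]
contact_force: [1.3, 0.1, -2.5]
gripper_width: 0.62
grasp_force: 64.1
```

Run:
```python
from h import *
o=bot.get_obs();print({k:np.round(o[k],4) for k in("t","eef_pos","tool_rot","gripper_width","grasp_force")},V(o["eef_pos"]))
```

```text
{'t': np.float64(23.475), 'eef_pos': array([0.5481, 0.1271, 0.3054]), 'tool_rot': array([0.0016, 0.3679, 0.9299, 0.0024]), 'gripper_width': np.float64(0.6197), 'grasp_force': np.float64(64.0575)} [0.558 0.072]
```

jog_arm --pt "0 0 -0.18 -40 -20 0 40" --pt "0 0 -0.36 -80 -40 0 40" --pt "0 0 -0.54 -120 -60 0 40" --pt "0 0 -0.72 -147 -76 0 40" --pt "0 0 -0.86 -147 -76 0 40" --pt "0 0 -0.86 -147 -76 0 40" --pt "0 0 -0.86 -147 -76 0 40"

```text
t: 24.35
eef_pos: [0.6006, -0.0284, 0.3019]
tool_rot: [-0.0, -0.048, 0.999, 0.0]
contact_force: [0.5, 0.6, -1.6]
gripper_width: 0.62
grasp_force: 64.0
```

Run:
```python
from h import *
o=bot.get_obs();print({k:np.round(o[k],4) for k in("t","eef_pos","tool_rot","gripper_width")},V(o["eef_pos"]))
p=bot.read_camera("wrist");save(p,"w7.png",s=1.4);print(V(bot.get_obs()["eef_pos"]))
zt=o["eef_pos"][2]+.03
holes(p,(230,275,330,312),o,zt)
```

```text
{'t': np.float64(24.35), 'eef_pos': array([ 0.6006, -0.0284,  0.3019]), 'tool_rot': array([-1.000e-04, -4.830e-02,  9.988e-01,  2.000e-04]), 'gripper_width': np.float64(0.6201)} [ 0.5948 -0.0879]
[ 0.5948 -0.0878]
hole [239.3 289.4] 91 [ 0.5991 -0.0441] V [ 0.5917 -0.1034]
hole [244.  286.4] 48 [ 0.5974 -0.0423] V [ 0.5903 -0.1014]
hole [242.9 288.8] 43 [ 0.5986 -0.0426] V [ 0.5914 -0.1019]
hole [246.  286.5] 36 [ 0.5974 -0.0415] V [ 0.5903 -0.1006]
```

View pics/w7.png

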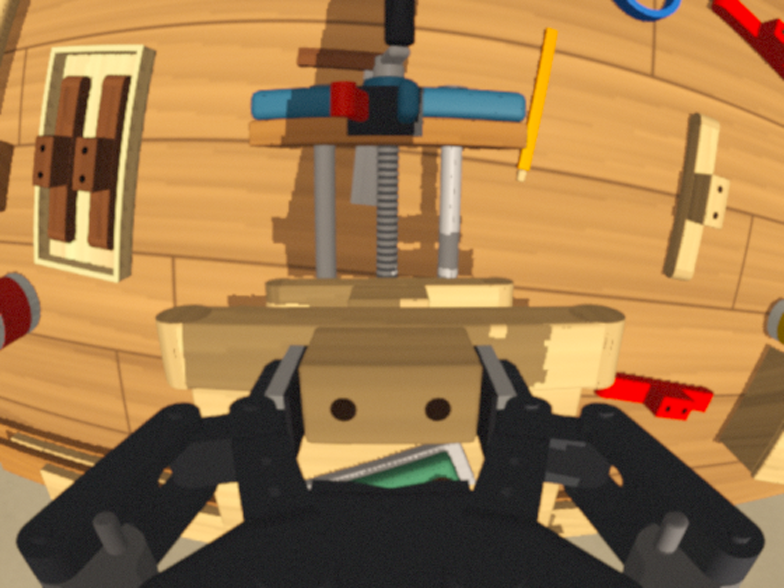

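The held blank sits straight in the grip, and blank 1 stands on the rods ahead of it. I lower it, gap about 6 mm.

jog_arm --pt "0 0 0 -1 -1 60 40" --pt "0 0 0 -1 -1 110 40" --pt "0 0 0 -1 -1 145 40" --pt "0 0 0 -1 -1 160 40" --pt "0 0 0 -1 -1 166 40" --pt "0 0 0 -1 -1 168 40" --pt "0 0 0 -1 -1 169 40" --pt "0 0 0 -1 -1 169 40"

```text
t: 25.4
eef_pos: [0.6029, -0.0299, 0.1344]
tool_rot: [0.001, -0.049, 0.999, 0.0]
contact_force: [-1.4, 0.7, 5.8]
gripper_width: 0.619
grasp_force: 64.8
```

jog_arm --pt "0 0 0 0 0 0 66" --pt "0 0 0 0 0 0 66" --pt "0 0 0 0 0 0 66" --pt "0 0 0 0 0 -15 66" --pt "0 0 0 0 0 -60 75" --pt "0 0 0 0 0 -120 75" --pt "0 0 0.18 30 60 -170 75" --pt "0 0 0.36 50 120 -170 75" --pt "0 0 0.54 60 180 -170 75" --pt "0 0 0.72 60 230 -170 75"

```text
t: 26.65
eef_pos: [0.5238, 0.171, 0.3041]
tool_rot: [0.001, 0.289, 0.957, 0.001]
contact_force: [1.4, -0.7, -0.1]
gripper_width: 0.877
grasp_force: 0.0
```

Run:
```python
from h import *
o=bot.get_obs();print({k:np.round(o[k],4) for k in("t","q","eef_pos","tool_rot","gripper_width")},V(o["eef_pos"]))
```

```text
{'t': np.float64(26.65), 'q': array([-0.8916,  0.2204,  0.5545,  1.7953, -0.1269,  1.1589,  0.688 ]), 'eef_pos': array([0.5238, 0.171 , 0.3041]), 'tool_rot': array([6.000e-04, 2.886e-01, 9.574e-01, 1.000e-03]), 'gripper_width': np.float64(0.8768)} [0.5382 0.1181]
```

jog_arm --pt "0 0 0.18 20 30 0 78" --pt "0 0 0.36 40 60 20 78" --pt "0 0 0.54 63 89 60 78" --pt "0 0 0.72 63 89 100 78" --pt "0 0 0.9 63 89 140 78" --pt "0 0 0.98 63 89 170 78" --pt "0 0 0.98 63 89 180 78" --pt "0 0 0.98 63 89 180 78"

```text
t: 27.65
eef_pos: [0.5206, 0.2791, 0.123]
tool_rot: [0.0, 0.702, 0.712, 0.0]
contact_force: [-0.4, 0.1, -0.1]
gripper_width: 0.914
grasp_force: 0.0
```

Run:
```python
from h import *
o=bot.get_obs();print({k:np.round(o[k],4) for k in("t","q","eef_pos","tool_rot","gripper_width")})
p=bot.read_camera("wrist");print(bot.get_obs()["eef_pos"])
for n in("cleat1_mid",):
  for d in bot.tip_of(n,p)[:2]: print(d["xy"],d["score"],atz(p,d["xy"],.043,o))
g=cv2.cvtColor(p["pixels"],cv2.COLOR_RGB2GRAY)
holes(p,(200,200,360,300),o,.056)
```

```text
{'t': np.float64(27.65), 'q': array([-1.0477,  0.5283,  0.6041,  1.8895, -0.3934,  0.8436, -0.2273]), 'eef_pos': array([0.5206, 0.2791, 0.123 ]), 'tool_rot': array([0.000e+00, 7.023e-01, 7.119e-01, 1.000e-04]), 'gripper_width': np.float64(0.9139)}
[0.52106754 0.27924782 0.12365259]
hole [279.8 268. ] 2123 [0.5215 0.2414] V [0.5429 0.1884]
hole [279.4 295.5] 952 [0.5215 0.218 ] V [0.5406 0.1651]
hole [280.3 237.3] 843 [0.5215 0.2652] V [0.5453 0.2121]
hole [280.8 208.3] 378 [0.5215 0.2862] V [0.5473 0.2329]
```

jog_arm --pt "0 0 0.045 23 0 0 78" --pt "0 0 0.045 23 0 20 78" --pt "0 0 0.045 23 0 60 78" --pt "0 0 0.045 23 0 90 78" --pt "0 0 0.045 23 0 96 78" --pt "0 0 0.045 23 0 96 78" --pt "0 0 0.045 23 0 96 78"

```text
t: 28.62
eef_pos: [0.521, 0.3021, 0.0277]
tool_rot: [0.0, 0.719, 0.695, 0.001]
contact_force: [1.5, 0.2, 0.2]
gripper_width: 0.914
grasp_force: 0.0
```

jog_arm --pt "0 0 0 0 0 0 40" --pt "0 0 0 0 0 0 40" --pt "0 0 0 0 0 0 40" --pt "0 0 0 0 0 0 40" --pt "0 0 0 0 0 -40 40" --pt "0 0 -0.17 0 0 -100 40" --pt "0 0 -0.35 0 0 -160 40" --pt "0 0 -0.53 -20 0 -220 40" --pt "0 0 -0.71 -60 0 -260 40" --pt "0 0 -0.89 -100 0 -274 40"

```text
t: 29.88
eef_pos: [0.5176, 0.201, 0.3035]
tool_rot: [0.001, 0.346, 0.938, 0.002]
contact_force: [1.4, 0.5, -1.7]
gripper_width: 0.622
grasp_force: 63.8
```

jog_arm --pt "0 0 0 0 0 0 40" --pt "0 0 0 0 0 0 40"

```text
t: 30.12
eef_pos: [0.5162, 0.2024, 0.3001]
tool_rot: [-0.0, 0.35, 0.937, 0.0]
contact_force: [0.3, 1.2, -2.6]
gripper_width: 0.62
grasp_force: 63.8
```

jog_arm --pt "0 0 -0.16 -40 -30 0 40" --pt "0 0 -0.32 -80 -60 0 40" --pt "0 0 -0.48 -120 -90 0 40" --pt "0 0 -0.64 -160 -120 0 40" --pt "0 0 -0.8 -194 -143 0 40" --pt "0 0 -0.815 -194 -143 0 40" --pt "0 0 -0.815 -194 -143 0 40" --pt "0 0 -0.815 -194 -143 0 40"

```text
t: 31.12
eef_pos: [0.5697, -0.0308, 0.2998]
tool_rot: [-0.001, -0.052, 0.999, 0.0]
contact_force: [-0.2, 0.7, -1.6]
gripper_width: 0.619
grasp_force: 63.8
```

Run:
```python
from h import *
o=bot.get_obs();print({k:np.round(o[k],4) for k in("t","eef_pos","tool_rot","gripper_width")},V(o["eef_pos"]))
p=bot.read_camera("wrist");save(p,"w8.png",s=1.4);print(V(bot.get_obs()["eef_pos"]))
```

```text
{'t': np.float64(31.125), 'eef_pos': array([ 0.5697, -0.0308,  0.2998]), 'tool_rot': array([-5.000e-04, -5.160e-02,  9.987e-01,  2.000e-04]), 'gripper_width': np.float64(0.6189)} [ 0.5638 -0.0873]
[ 0.5637 -0.0876]
```

View pics/w8.png

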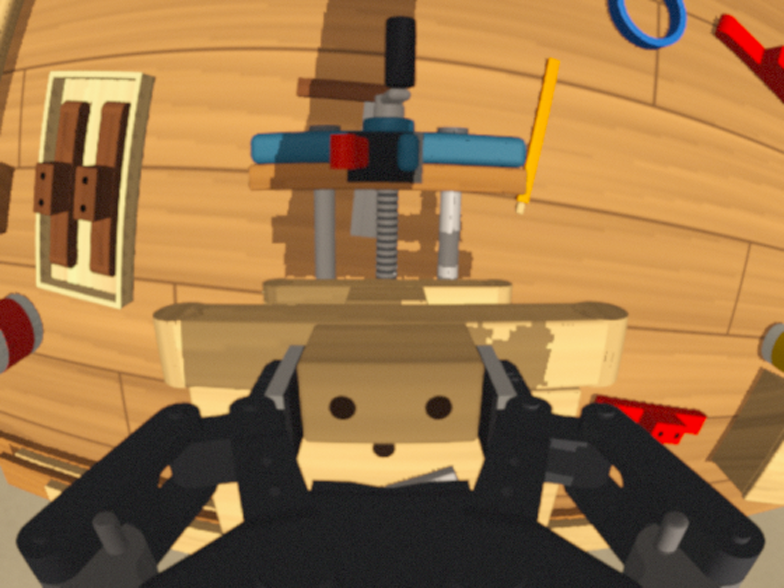

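The third blank is straight in the grip, with no slip. Blank 2 stands ahead of it, and both tray cleats are fine. Lowering now.

jog_arm --pt "0 0 0 1 -1.7 60 40" --pt "0 0 0 1 -1.7 110 40" --pt "0 0 0 1 -1.7 143 40" --pt "0 0 0 1 -1.7 158 40" --pt "0 0 0 1 -1.7 164 40" --pt "0 0 0 1 -1.7 166 40" --pt "0 0 0 1 -1.7 167 40" --pt "0 0 0 1 -1.7 167 40"

```text
t: 32.17
eef_pos: [0.5694, -0.0349, 0.1341]
tool_rot: [0.001, -0.051, 0.999, 0.0]
contact_force: [0.1, 0.1, -1.5]
gripper_width: 0.62
grasp_force: 63.9
```

jog_arm --pt "0 0 0 0 0 0 66" --pt "0 0 0 0 0 0 66" --pt "0 0 0 0 0 0 66" --pt "0 0 0 0 0 -15 66" --pt "0 0 0 0 0 -60 75" --pt "0 0 0 0 0 -120 75" --pt "0 0 0 10 0 -180 75" --pt "0 0 0 10 0 -200 75" --pt "0 0 0 10 0 -200 75" --pt "0 0 0 10 0 -200 75"

```text
t: 33.42
eef_pos: [0.5583, -0.0358, 0.3326]
tool_rot: [-0.001, -0.051, 0.999, 0.0]
contact_force: [0.3, 0.1, -0.3]
gripper_width: 0.879
grasp_force: 0.0
```

Run:
```python
from h import *
o=bot.get_obs();print({k:np.round(o[k],4) for k in("t","eef_pos","tool_rot","gripper_width")},V(o["eef_pos"]))
p=bot.read_camera("wrist");save(p,"w9.png",s=1.4)
for n,z in (("jaw_face",.14),("lever_grip",.166),("cleat1_mid",.148),("crank_knob",.128)):
  for d in bot.tip_of(n,p)[:4]: print(n,np.round(d["xy"]),round(d["score"],2),V(atz(p,d["xy"],z,o)))
```

```text
{'t': np.float64(33.425), 'eef_pos': array([ 0.5583, -0.0358,  0.3326]), 'tool_rot': array([-7.000e-04, -5.060e-02,  9.987e-01,  0.000e+00]), 'gripper_width': np.float64(0.8789)} [ 0.552  -0.0911]
jaw_face [281. 142.] 0.67 [ 0.5118 -0.0882]
lever_grip [281. 121.] 0.9 [ 0.4894 -0.0886]
crank_knob [289.  47.] 0.67 [ 0.4102 -0.0805]
```

View pics/w9.png

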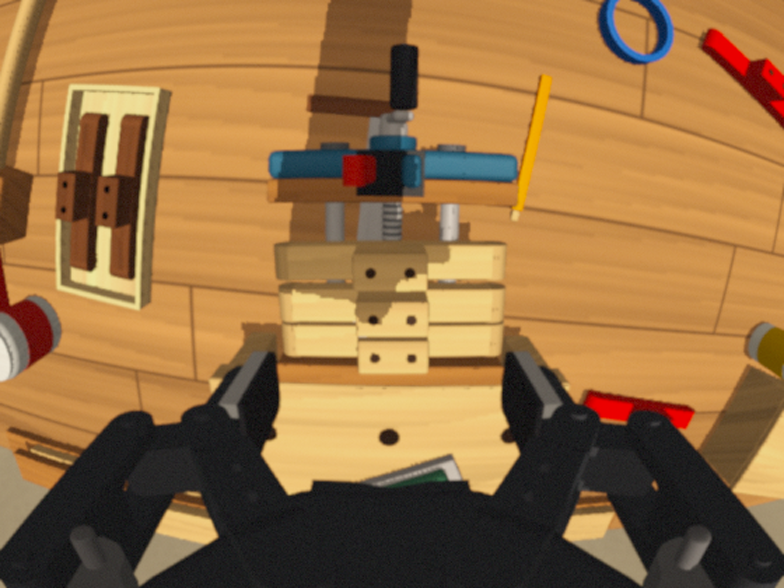

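All three blanks stand on the rods side by side: holes at (370/409,273), (373/412,320) and (375/413,358). I check their alignment in numbers.

Run:
```python
from h import *
o=bot.get_obs();p=bot.read_camera("wrist")
for b in ((255,188,302,203),(255,221,306,238),(255,248,306,264)): holes(p,b,o,.161)
g=lambda x,y,z:V(atz(p,(x/1.4,y/1.4),z,o))
print("cheek",[g(x,y,.14) for x,y in((267,199),(519,202))],"horn",g(400,165,.186),g(422,165,.186),g(342,165,.186),"knob",g(404,50,.128),g(404,105,.128))
```

```text
hole [292.5 194.7] 1188 [ 0.5669 -0.0212] V [ 0.562  -0.0774]
hole [264.4 194.9] 1174 [ 0.5698 -0.0489] V [ 0.5622 -0.1053]
hole [293.5 228.4] 1153 [ 0.6021 -0.0161] V [ 0.5976 -0.0759]
hole [266.4 228.1] 659 [ 0.6047 -0.0438] V [ 0.5974 -0.1036]
hole [267.4 255.4] 952 [ 0.6353 -0.04  ] V [ 0.6282 -0.1029]
hole [293.8 255.6] 908 [ 0.6327 -0.0123] V [ 0.6284 -0.075 ]
hole [254.8 257.8] 113 [ 0.6395 -0.0531] V [ 0.6311 -0.1164]
cheek [array([ 0.5102, -0.1834]), array([0.5121, 0.0058])] horn [ 0.486  -0.0849] [ 0.4859 -0.0712] [ 0.4858 -0.1213] knob [ 0.3978 -0.0808] [ 0.441  -0.0808]
```

jog_arm --pt "0 0 0 -12 2 60 75" --pt "0 0 0 -12 2 120 75" --pt "0 0 0 -12 2 170 75" --pt "0 0 0 -12 2 192 75" --pt "0 0 0 -12 2 197 75" --pt "0 0 0 -12 2 197 75" --pt "0 0 0 -12 2 197 75" --pt "0 0 0 -12 2 197 75"

```text
t: 34.72
eef_pos: [0.5714, -0.0326, 0.1374]
tool_rot: [0.001, -0.051, 0.999, 0.0]
contact_force: [0.2, -0.7, 0.3]
gripper_width: 0.876
grasp_force: 0.0
```

jog_arm --pt "0 0 0 0 0 0 40" --pt "0 0 0 0 0 0 40" --pt "0 0 0 0 0 0 40" --pt "0 0 0 0 0 0 40" --grip_force 30

```text
t: 35.22
eef_pos: [0.571, -0.0327, 0.137]
tool_rot: [0.0, -0.051, 0.999, 0.0]
contact_force: [-2.0, 1.0, 5.5]
gripper_width: 0.624
grasp_force: 31.2
```

jog_arm --pt "0 0 0 0 0 0 66" --pt "0 0 0 0 0 0 66" --pt "0 0 0 0 0 0 66" --pt "0 0 0 0 0 -15 66" --pt "0 0 0 0 0 -60 70" --pt "0 0 0 0 0 -100 70" --pt "0 0 0 50 0 -110 70" --pt "0 0 0 78 0 -100 70" --pt "0 0 0 78 0 -60 70" --pt "0 0 0 78 0 -30 70"

```text
t: 36.48
eef_pos: [0.493, -0.0405, 0.1666]
tool_rot: [0.001, -0.051, 0.999, 0.0]
contact_force: [-0.4, 0.3, -0.2]
gripper_width: 0.821
grasp_force: 0.0
```

jog_arm --pt "0 0 0 0 0 15 70" --pt "0 0 0 0 0 17 70" --pt "0 0 0 0 0 17 70" --grip_force 50

```text
t: 36.85
eef_pos: [0.4939, -0.0407, 0.1503]
tool_rot: [0.001, -0.05, 0.999, -0.0]
contact_force: [0.3, 0.4, 0.1]
gripper_width: 0.818
grasp_force: 0.0
```

jog_arm --pt "0 0 0 0 0 0 20" --pt "0 0 0 0 0 0 20" --pt "0 0 0 0 0 0 20" --pt "0 0 0 0 0 0 20" --pt "0 0 0 0 0 0 20" --pt "0 0 0 0 0 0 20"

```text
t: 37.6
eef_pos: [0.4953, -0.0387, 0.1517]
tool_rot: [0.002, -0.051, 0.999, 0.001]
contact_force: [-2.3, 7.1, 15.0]
gripper_width: 0.376
grasp_force: 51.4
```

jog_arm --pt "0 0 0 -4 0 -1 20" --pt "0 0 0 -9 0 -2 20" --pt "0 0 0 -14 0 -2 20" --pt "0 0 0 -19 0 -2 20" --pt "0 0 0 -24 0 -2 20" --pt "0 0 0 -29 0 -2 20" --pt "0 0 0 -34 0 -2 20" --pt "0 0 0 -39 0 -2 20" --pt "0 0 0 -43 0 -2 20" --pt "0 0 0 -45 0 -2 20"

```text
t: 38.85
eef_pos: [0.5371, -0.035, 0.1518]
tool_rot: [-0.001, -0.051, 0.999, 0.001]
contact_force: [-5.5, 3.5, 6.1]
gripper_width: 0.375
grasp_force: 50.1
```

jog_arm --pt "0 0 0 -1 0 0 20" --pt "0 0 0 -2 0 0 20" --pt "0 0 0 -2.5 0 0 20" --pt "0 0 0 -3 0 0 20" --pt "0 0 0 -3 0 0 20"

```text
t: 39.48
eef_pos: [0.5399, -0.0348, 0.1518]
tool_rot: [-0.001, -0.051, 0.999, 0.001]
contact_force: [-5.8, 2.5, 4.6]
gripper_width: 0.379
grasp_force: 50.0
```

jog_arm --pt "0 0 0 -1 0 0 20" --pt "0 0 0 -2 0 0 20" --pt "0 0 0 -3 0 0 20" --pt "0 0 0 -3 0 0 20"

```text
t: 39.98
eef_pos: [0.5423, -0.0345, 0.1518]
tool_rot: [-0.002, -0.051, 0.999, 0.001]
contact_force: [-7.3, 3.6, 6.7]
gripper_width: 0.38
grasp_force: 50.4
```

jog_arm --pt "0 0 0 -1 0 0 20" --pt "0 0 0 -2 0 0 20" --pt "0 0 0 -2 0 0 20"

```text
t: 40.35
eef_pos: [0.5422, -0.0345, 0.1518]
tool_rot: [-0.004, -0.051, 0.999, 0.001]
contact_force: [-15.7, 2.4, 13.4]
gripper_width: 0.38
grasp_force: 51.9
```

jog_arm --pt "0 0 0 1 0 0 70" --pt "0 0 0 1 0 0 70" --pt "0 0 0 1 0 0 70" --pt "0 0 0 1 0 0 70" --pt "0 0 0 1 0 -30 70" --pt "0 0 0 1 0 -80 70" --pt "0 0 0 1 0 -140 70" --pt "0 0 0 10 0 -190 70" --pt "0 0 0 10 0 -190 70" --pt "0 0 0 10 0 -190 70"

```text
t: 41.6
eef_pos: [0.5356, -0.0358, 0.3409]
tool_rot: [-0.0, -0.051, 0.999, 0.0]
contact_force: [-1.0, 0.5, -0.6]
gripper_width: 0.818
grasp_force: 0.0
```

Run:
```python
from h import *
o=bot.get_obs();print({k:np.round(o[k],4) for k in("t","eef_pos","tool_rot","gripper_width")},V(o["eef_pos"]))
p=bot.read_camera("wrist");save(p,"w10.png",s=1.4)
for n,z in (("jaw_face",.14),("lever_grip",.166),("crank_knob",.128)):
  for d in bot.tip_of(n,p)[:4]: print(n,np.round(d["xy"]),round(d["score"],2),V(atz(p,d["xy"],z,o)))
```

```text
{'t': np.float64(41.6), 'eef_pos': array([ 0.5356, -0.0358,  0.3409]), 'tool_rot': array([-2.000e-04, -5.090e-02,  9.987e-01,  3.000e-04]), 'gripper_width': np.float64(0.8184)} [ 0.5294 -0.0888]
jaw_face [279. 205.] 0.68 [ 0.5582 -0.0883]
lever_grip [276. 191.] 0.8 [ 0.5362 -0.0915]
crank_knob [287. 111.] 0.76 [ 0.4574 -0.0799]
```

View pics/w10.png

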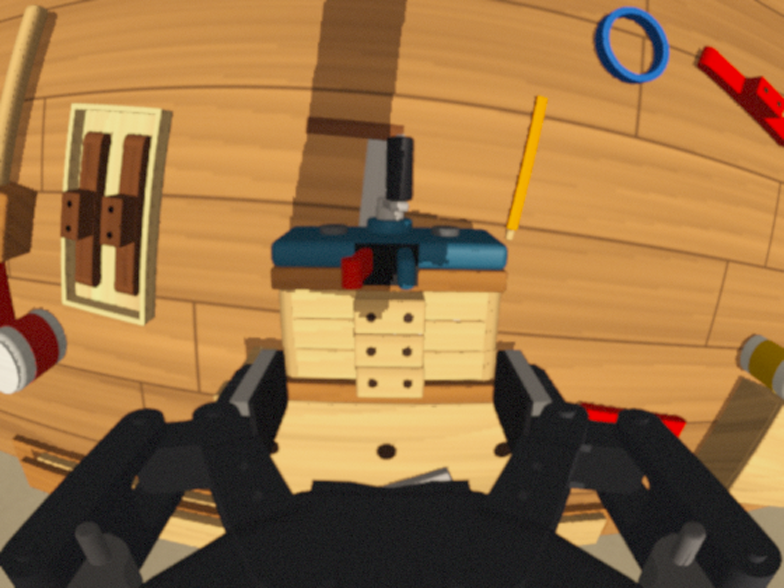

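The stack is closed up between the jaws, holes in line at x≈371 and 406. The lever is at (352,268) and the knob at (400,168).

Run:
```python
from h import *
o=bot.get_obs();p=bot.read_camera("wrist");print(V(bot.get_obs()["eef_pos"]))
g=lambda x,y,z:V(atz(p,(x/1.4,y/1.4),z,o))
print("knob outer",g(400,140,.127),"inner",g(400,198,.127),"sides",g(386,165,.127),g(413,165,.127))
print("lever outer",g(343,262,.184),"horn outer",g(417,265,.186),"cheek",[g(x,288,.14) for x in(272,507)])
for b in ((258,221,310,233),(258,244,310,257),(258,267,310,280)): holes(p,b,o,.161)
```

```text
[ 0.5292 -0.0891]
knob outer [ 0.4442 -0.0815] inner [ 0.4894 -0.0813] sides [ 0.4637 -0.0922] [ 0.4636 -0.0714]
lever outer [ 0.5275 -0.1206] horn outer [ 0.5291 -0.071 ] cheek [array([ 0.5586, -0.1834]), array([0.5584, 0.0044])]
hole [291.5 227.8] 1086 [ 0.5811 -0.0178] V [ 0.5764 -0.0754]
hole [265.  226.8] 478 [ 0.5828 -0.0455] V [ 0.5754 -0.1032]
hole [290.6 251.9] 975 [ 0.6088 -0.0156] V [ 0.6042 -0.076 ]
hole [265.  251.6] 946 [ 0.6113 -0.0431] V [ 0.604  -0.1036]
hole [291.  274.7] 819 [ 0.6366 -0.012 ] V [ 0.6323 -0.0752]
hole [265.9 274.3] 814 [ 0.6389 -0.0398] V [ 0.6318 -0.103 ]
hole [303.7 273.3] 32 [0.6336 0.0019] V [ 0.6306 -0.061 ]
hole [304.4 274.3] 8 [0.6348 0.0029] V [ 0.6319 -0.0602]
```

jog_arm --pt "0 0 0 40 4 20 50" --pt "0 0 0 74 7.5 60 50" --pt "0 0 0 74 7.5 120 50" --pt "0 0 0 74 7.5 175 50" --pt "0 0 0 74 7.5 210 50" --pt "0 0 0 74 7.5 228 50" --pt "0 0 0 74 7.5 228 50" --pt "0 0 0 74 7.5 228 50" --grip_force 40

```text
t: 42.85
eef_pos: [0.4619, -0.0364, 0.1139]
tool_rot: [0.0, -0.05, 0.999, -0.0]
contact_force: [0.2, -0.0, 0.6]
gripper_width: 0.589
grasp_force: 0.0
```

jog_arm --pt "0 0 0 0 0 0 10" --pt "0 0 0 0 0 0 10" --pt "0 0 0 0 0 0 10" --pt "0 0 0 0 0 0 10" --pt "0 0 0 0 0 0 10"

```text
t: 43.48
eef_pos: [0.462, -0.036, 0.1141]
tool_rot: [0.001, -0.05, 0.999, 0.0]
contact_force: [-2.0, 0.6, 7.3]
gripper_width: 0.237
grasp_force: 39.0
```

jog_arm --pt "0 0 0 0 -11.4 -0.6 10" --pt "0 0 0 0 -22.4 2.2 10" --pt "0 0 0 0 -32.1 8.1 10" --pt "0 0 0 0 -39.6 16.7 10" --pt "0 0 0 0 -44.2 27 10" --pt "0 0 0 0 -45.6 38.3 10"

```text
t: 44.22
eef_pos: [0.4661, -0.0812, 0.0743]
tool_rot: [-0.0, -0.051, 0.999, 0.0]
contact_force: [-1.2, 7.6, 5.6]
gripper_width: 0.243
grasp_force: 39.6
```

jog_arm --pt "0 0 0 0 2 11.2 10" --pt "0 0 0 0 7.3 21.3 10" --pt "0 0 0 0 15.3 29.3 10" --pt "0 0 0 0 20.2 32.4 10"

```text
t: 44.72
eef_pos: [0.4645, -0.0609, 0.0426]
tool_rot: [0.0, -0.051, 0.999, 0.0]
contact_force: [-4.8, 1.8, 20.9]
gripper_width: 0.244
grasp_force: 41.0
```

jog_arm --pt "0 0 0 0 5.1 2.3 10" --pt "0 0 0 0 16.2 4.5 10" --pt "0 0 0 0 16.2 4.5 10"

```text
t: 45.1
eef_pos: [0.4633, -0.0463, 0.0385]
tool_rot: [0.001, -0.05, 0.999, -0.001]
contact_force: [-3.5, -0.5, 15.2]
gripper_width: 0.244
grasp_force: 40.8
```

jog_arm --pt "0 0 0 0 11 -2.3 10" --pt "0 0 0 0 21.2 -6.7 10" --pt "0 0 0 0 29.7 -13.8 10" --pt "0 0 0 0 29.7 -13.8 10"

```text
t: 45.6
eef_pos: [0.4604, -0.0156, 0.0513]
tool_rot: [0.001, -0.051, 0.999, -0.001]
contact_force: [5.2, 2.1, -7.6]
gripper_width: 0.238
grasp_force: 41.3
```

jog_arm --pt "0 0 0 0 6 -9.6 10" --pt "0 0 0 0 9 -20.5 10" --pt "0 0 0 0 9 -20.5 10"

```text
t: 45.98
eef_pos: [0.4596, -0.0058, 0.0724]
tool_rot: [0.001, -0.051, 0.999, 0.0]
contact_force: [3.6, 4.0, -5.0]
gripper_width: 0.238
grasp_force: 41.4
```

jog_arm --pt "0 0 0 0 -0.5 -11.4 10" --pt "0 0 0 0 -4.2 -22.1 10" --pt "0 0 0 0 -11 -31.2 10" --pt "0 0 0 0 -11 -31.2 10"

```text
t: 46.48
eef_pos: [0.4605, -0.0164, 0.1037]
tool_rot: [0.001, -0.051, 0.999, 0.001]
contact_force: [2.8, 7.3, -2.6]
gripper_width: 0.24
grasp_force: 41.7
```

jog_arm --pt "0 0 0 0 -9.1 -6.8 10" --pt "0 0 0 0 -19.9 -10.5 10" --pt "0 0 0 0 -31.2 -10.8 10" --pt "0 0 0 0 -31.2 -10.8 10"

```text
t: 46.98
eef_pos: [0.4632, -0.0466, 0.1145]
tool_rot: [0.0, -0.051, 0.999, 0.002]
contact_force: [0.0, 10.4, 6.0]
gripper_width: 0.238
grasp_force: 42.6
```

jog_arm --pt "0 0 0 0 -11 3 10" --pt "0 0 0 0 -20.6 9.1 10" --pt "0 0 0 0 -20.6 9.1 10"

```text
t: 47.35
eef_pos: [0.4651, -0.0683, 0.1053]
tool_rot: [0.0, -0.051, 0.999, 0.001]
contact_force: [0.1, 4.9, 4.3]
gripper_width: 0.239
grasp_force: 42.5
```

jog_arm --pt "0 0 0 0 -7.3 8.6 10" --pt "0 0 0 0 -11.8 19 10" --pt "0 0 0 0 -13 29.7 10" --pt "0 0 0 0 -13 29.7 10"

```text
t: 47.85
eef_pos: [0.4664, -0.0812, 0.0754]
tool_rot: [-0.0, -0.051, 0.999, 0.001]
contact_force: [-0.7, 5.9, 7.1]
gripper_width: 0.239
grasp_force: 43.0
```

Run:
```python
from h import *
o=bot.get_obs();print({k:np.round(o[k],4) for k in("t","eef_pos","tool_rot","contact_force","q")},V(o["eef_pos"]))
p=bot.read_camera("top");save(p,"t2.png",(220,90,390,250),4)
for c,q in(("top",p),("scene",bot.read_camera("scene"))):
  for n,z in (("jaw_face",.14),("lever_grip",.166)):
    for d in bot.tip_of(n,q)[:1]: print(c,n,np.round(d["xy"]),round(d["score"],2),V(atz(q,d["xy"],z)))
save(q,"s2.png",(200,150,340,260),5)
```

```text
{'t': np.float64(47.85), 'eef_pos': array([ 0.4664, -0.0812,  0.0754]), 'tool_rot': array([-1.000e-04, -5.100e-02,  9.987e-01,  1.000e-03]), 'contact_force': array([-0.7131,  5.8603,  7.1129]), 'q': array([-0.3636,  0.4175,  0.4956,  2.1823, -0.3438,  0.616 ,  2.0526])} [ 0.456  -0.1271]
top jaw_face [305. 199.] 0.73 [ 0.5643 -0.0858]
top lever_grip [306. 207.] 0.63 [ 0.5418 -0.0843]
scene jaw_face [264. 208.] 0.8 [ 0.5644 -0.0958]
scene lever_grip [271. 196.] 0.61 [ 0.543  -0.0912]
```

View pics/s2.png

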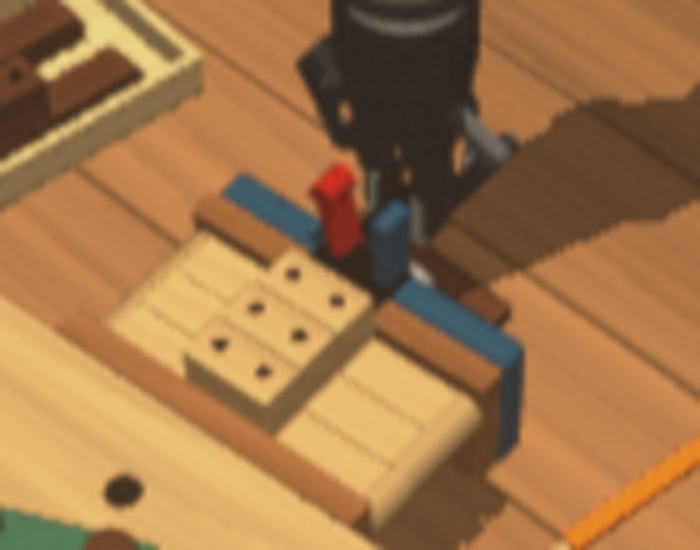

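jog_arm --pt "0 0 0 0 0.5 5.7 10" --pt "0 0 0 0 2 11.2 10" --pt "0 0 0 0 4 16 10"

```text
t: 48.52
eef_pos: [0.4662, -0.0777, 0.0603]
tool_rot: [0.0, -0.051, 0.999, 0.001]
contact_force: [-3.8, 5.6, 19.2]
gripper_width: 0.24
grasp_force: 43.8
```

jog_arm --pt "0 0 0 0 3.2 4.8 10" --pt "0 0 0 0 7 9.2 10" --pt "0 0 0 0 11.2 12.8 10"

```text
t: 48.9
eef_pos: [0.4655, -0.0685, 0.0479]
tool_rot: [0.001, -0.05, 0.999, -0.0]
contact_force: [-3.9, -1.3, 21.5]
gripper_width: 0.238
grasp_force: 44.3
```

jog_arm --pt "0 0 0 0 5 3 10" --pt "0 0 0 0 10 5.4 10" --pt "0 0 0 0 15.5 6.8 10" --pt "0 0 0 0 21.1 7.6 10"

```text
t: 49.4
eef_pos: [0.4641, -0.0522, 0.04]
tool_rot: [0.002, -0.048, 0.999, -0.003]
contact_force: [1.0, -17.5, 1.8]
gripper_width: 0.237
grasp_force: 42.9
```

jog_arm --pt "0 0 0 0 0 0 10" --pt "0 0 0 0 0 0 10"

```text
t: 49.65
eef_pos: [0.464, -0.0516, 0.0398]
tool_rot: [0.002, -0.048, 0.999, -0.003]
contact_force: [2.5, -14.3, 3.6]
gripper_width: 0.244
grasp_force: 42.9
```

jog_arm --pt "0 0 0 0 -4.5 0 10" --pt "0 0 0 0 -4.5 0 50" --pt "0 0 0 0 -4.5 0 50" --pt "0 0 0 0 -4.5 0 50" --pt "0 0 0 0 -4.5 -30 50" --pt "0 0 0 0 -4.5 -80 50" --pt "0 0 0 0 -4.5 -140 50" --pt "0 0 0 0 -4.5 -200 50" --pt "0 0 0 0 -4.5 -260 50" --pt "0 0 0 -30 -4.5 -300 50"

```text
t: 50.9
eef_pos: [0.4922, -0.0488, 0.342]
tool_rot: [0.001, -0.05, 0.999, 0.001]
contact_force: [1.2, 0.7, 0.0]
gripper_width: 0.584
grasp_force: 0.0
```

jog_arm --pt "0 0 0 -40 0 0 75" --pt "0 0 0 -40 0 0 75" --pt "0 0 0 -40 0 0 75" --pt "0 0 0 -40 0 0 75"

```text
t: 51.4
eef_pos: [0.5315, -0.0442, 0.3388]
tool_rot: [-0.001, -0.05, 0.999, 0.0]
contact_force: [0.1, -0.6, 0.8]
gripper_width: 0.878
grasp_force: 0.0
```

Run:
```python
from h import *
o=bot.get_obs();print({k:np.round(o[k],4) for k in("t","eef_pos","tool_rot")},V(o["eef_pos"]))
p=bot.read_camera("wrist");save(p,"w11.png",s=1.4)
```

```text
{'t': np.float64(51.4), 'eef_pos': array([ 0.5315, -0.0442,  0.3388]), 'tool_rot': array([-5.000e-04, -5.010e-02,  9.987e-01,  2.000e-04])} [ 0.5245 -0.0968]
```

View pics/w11.png

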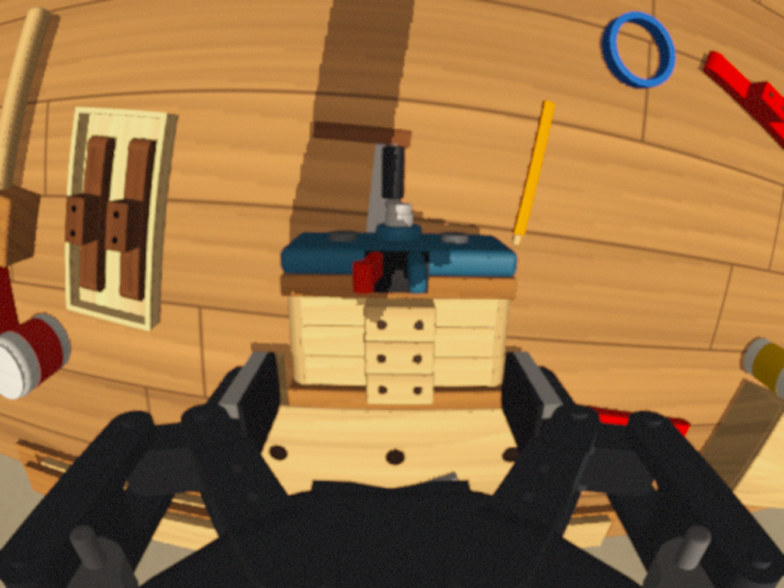

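All three blanks are clamped in line (holes at x≈381 and 417), the lever is out and the knob is at the bottom. Both dark cleats stand in the tray, and the pencil and square are where they were. The crank stalled on the second turn at a phase it passed freely on the first, so the screw is tight. I hand in now.

```bash
python3 -c "
from station import bot
print(bot.hand_in())"
```

```text
the job is handed in; nothing more can be done
None
```

I handed the job in at about 51 s: the finished cleat stands in the tray, and all three pale blanks are clamped in line with the crank turned until it stalled. The clamping force itself was not measured.

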